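Load ceramic plates into a checking gate with a lifter and gauge them

ROBOT

A 7-joint arm with a two-finger parallel gripper is mounted at the origin on a cart in front of the work surface, level with it; the furniture and walls round the work are solid. World frame = base frame: x ahead of the robot, y to its left, z up, the work surface at z = 0. Lengths are in mm, angles in rad, forces in N, time in s.
With the tool pointing down it reaches from about 350 to 900 mm from the base axis. Payload 8.1 kg.
Tool frame: the origin (TCP) lies midway between the tips of the shut fingers; the grasp point (between the pads) lies 19 mm behind it; z points along the fingers, x is the direction in which the jaws open and shut, and the axes are right-handed (so a half turn about z gives the same grasp; the last joint's range is limited). The gripper opens to 92 mm and grips with 3 to 60 N. Pads are 19 mm wide; open, the fingers measure 130 mm over their backs; the gripper's body (75 mm by 190 mm) begins 47 mm behind the grasp point.
Start: joints at [-1.383, 0.434, 0.025, 1.573, -0.012, 1.134, -0.075], TCP at [179.226, 598.765, 226.742] pointing down, gripper open.
Joint ranges: [-2.62, 2.62], [-0.44, 2.09], [-1.27, 1.32], [0.08, 2.57], [-1.32, 4.46], [0.12, 2], [-2.74, 2.74]. Speed limits (rad/s): [2.22, 2.22, 3.01, 3.01, 3.14, 3.14, 3.14].

INTERFACE

Orientations are given as [roll, pitch, yaw] about the fixed x, y, z axes, in that order (R = Rz(yaw) Ry(pitch) Rx(roll)).
In Python, from workcell import robot, capture gives the robot as it stands.
- The arm moves only by the tool carry_out, never from a script. Its argument "motion" is one flat list of numbers, 7 for each row, row after row: the turn, a rotation vector about the tool's x, y, z in rad, then the shift along the tool's x, y, z in cm, then the opening, from 0 (shut) to 1 (fully open). In form: [wx, wy, wz, x, y, z, jaw, wx, wy, wz, x, y, z, jaw, ...]. A call has exactly 10 rows; each row shifts and turns the commanded pose from where the row before left it, along the tool's axes as they then stand; what a row does not reach is not made up. A row lasts 1/10 s, in which the tool goes at most 50 mm and 8.59 degrees, less where a joint would pass 70% of its speed; a pose out of reach is approached as far as the arm can. A call with a gripper value outside its range is refused whole. The fingers move at their own pace and stop on an object; the grip force is fixed at half the most. Time passes only in rows, so rows that do not move let the fingers close, or fill a call up. It gives the time, the measured TCP pose, the force and the opening at its end, in the units of the state.
- robot.read_state(): the state, without advancing time (a new reading comes with each control period).
- capture(name): name is "scene" or "top"; returns a dict with "image" (400x640x3 uint8, red, green, blue), "depth" (400x640 float32, mm along the optical axis (not along the pixel's ray), 0 where there is no reading), "fx", "fy", "cx", "cy" (pixels), "D" ([k1, k2, p1, p2, k3] as OpenCV has them; the pictures are not rectified), "R" (3x3) and "t" (3): a world point X has camera coordinates R X + t. Camera axes: x right, y down, z forward; pixel columns grow to the right and rows downward; lengths in mm; the calibration is good to about 2 mm. A picture is of the moment at which its call begins.
- robot.close_job(): hands the job in, once; it reports no verdict.
The state is a dict: "t": time; "joint_pos": joint angles; "dq": joint speeds; "effort": joint torques, N m; "tcp_pos": TCP position; "ee_rot": TCP orientation; "ft_force": force on the tool from outside, world axes, zero at the start; "ft_torque": the same for the moment, N m; "gripper_width": finger opening in mm.
Only numpy, scipy, OpenCV 4.12 (cv2) and the standard library are available. Lean on these libraries where they do the work, as an engineer would, in place of code of your own. Each camera call takes 0.05 s, during which the arm holds its last target. There are 200 camera calls.

TASK

Two or three brittle ceramic plates lie on the receiving board: slide the lifter under each one, carry it to the checking gate and set it down flat on the rails of the bay of its own width, fully home against the back wall under the lip; the fingers must never touch a plate, and the other things stay where they are. Then prove that each plate is down by sliding the gap gauge in between its top and the lip until it meets the back wall, working from the narrowest plate to the widest, and draw it out again. At the end the plates stay in the gate and both tools lie flat on the rubber mat.

Things in the scene. Friction and masses are not known exactly. Their poses are not given: they have to be found in the camera images.
- plate_small: the narrow ceramic plate: white, 62 mm wide (its y) x 90 mm long (its x) x 6 mm thick, 0.13 kg or so, two dark dots on top. Origin: centre of its underside. Edges bevelled above and below, 2 mm high and 3 mm in, so a thin blade slid along the board gets under it. May be absent. Starts flat on any of the board's three spots, its far edge (+x) 2 to 8 mm from the fence
- bay_small (a point): the gate's narrow bay: the point where the underside centre of the 62 mm plate lies when home: on the level of the rail tops, 20 mm above the bench, 45 mm in front of the back wall, halfway between the bay's ridges (3 mm play each side of the plate). x to the back wall, y left, z up, as the gate
- plate_medium: the middle ceramic plate: white, 74 mm wide (its y) x 90 mm long (its x) x 6 mm thick, 0.15 kg or so, two dark dots on top. Origin: centre of its underside. Edges bevelled above and below, 2 mm high and 3 mm in, so a thin blade slid along the board gets under it. May be absent. Starts flat on any of the board's three spots, its far edge (+x) 2 to 8 mm from the fence
- bay_medium (a point): the gate's middle bay: the point where the underside centre of the 74 mm plate lies when home: on the level of the rail tops, 20 mm above the bench, 45 mm in front of the back wall, halfway between the bay's ridges (3 mm play each side of the plate). x to the back wall, y left, z up, as the gate
- plate_large: the wide ceramic plate: white, 86 mm wide (its y) x 90 mm long (its x) x 6 mm thick, 0.18 kg or so, two dark dots on top. Origin: centre of its underside. Edges bevelled above and below, 2 mm high and 3 mm in, so a thin blade slid along the board gets under it. May be absent. Starts flat on any of the board's three spots, its far edge (+x) 2 to 8 mm from the fence
- bay_large (a point): the gate's wide bay: the point where the underside centre of the 86 mm plate lies when home: on the level of the rail tops, 20 mm above the bench, 45 mm in front of the back wall, halfway between the bay's ridges (3 mm play each side of the plate). x to the back wall, y left, z up, as the gate
- board: plywood receiving board, fixed, 130 mm deep (x) x 290 mm wide (y), top 10 mm above the bench. Origin: centre of its underside. Along its far edge (+x) an aluminium fence, 12 mm high above the top, near face at x = +52 mm, against which a plate stops; the other edges are open. Plate spots are 95 mm apart in y
- gate: steel checking gate, fixed, 120 mm deep (x) x 284 mm wide (y), origin centre of its underside. Bays for the wide, middle and narrow plate at y = +82, -12, -94 mm. Each has two rails, tops at z 20 mm, x -50 to +50 mm; between them a channel 48 mm wide, floor at z 6 mm, open to the front (-x), so that a blade under a plate can be lowered into it and drawn out
- gate_lip (a point): middle of the front edge of the gate's lip, on its underside, 32 mm above the bench. The lip overhangs all bays from here 20 mm back to the wall (+x); its top is 42 mm up, the wall's 46 mm. A flared mouth rises from here 10 mm forward (-x). Over a plate on its rails the gap under the lip is 6 mm high. V ridges 4 mm high with 45 degree flanks part the bays
- lifter: spatula-like lifter, 0.16 kg. Origin: blade's underside straight below the handle; +x to the tip. Steel blade 2 mm thick, 42 mm wide, x -28 to +95 mm, front 18 mm ground to a 0.5 mm edge. Upright wooden hand block at x = 0: 20 mm (x) by 36 mm (y), 22 to 58 mm above the underside; grip its 20 mm from above. Starts flat on the mat, tip away from the robot
- gauge: flat gap gauge, 0.11 kg, starts flat on the mat, tip away from the robot. Origin: centre of the underside of its grip; +x along the blade. Black grip 70 mm (x) x 24 mm (y) x 18 mm high; steel blade 16 mm wide, 4 mm thick, x = +35 to +135 mm, its underside flush with the grip's, the tip slightly rounded
- lifter_handle (a point): middle of the lifter's hand block, 40 mm above the blade's underside
- lifter_tip (a point): middle of the blade's front edge, at its underside, 95 mm ahead of the handle
- gauge_handle (a point): middle of the gauge's grip, 9 mm above its underside
- gauge_tip (a point): end of the gauge's blade at the level of its underside, 135 mm ahead of the middle of the grip
- tool_mat: black rubber mat at the right, 220 mm (x) x 220 mm (y) x 3 mm, fixed. Origin: centre of its underside. Lifter and gauge start on it, side by side, either one on the left
- dish: bystander: small metal dish at the left, 92 mm across, 20 mm high
- hex_key: bystander: black hex key at the front edge of the bench, 31 x 88 x 6 mm
- tweezers: bystander: steel tweezers at the front edge of the bench, 128 x 14 x 8 mm

How it is judged:
By the outcome, as a careful person would: the job done as asked, in the order asked, and still so for the second after the job is handed in, with the robot touching nothing.
Of plate_small, plate_medium, plate_large only 2 to 3 are there at a start; the rules pass over those that are not, and their reading is None.
At some moment in a run one of gauge, lifter may be knocked a few centimetres aside while the robot is not near it.
It also fails if it takes over 210 s, if anything falls off the work surface, if the arm or the gripper's body presses on something with over 40 N, if the wrist force passes 120 N, or if a joint passes its speed limit or range.

## Working session

There is one attempt and no reset: what is moved stays moved. The work goes in short steps, Python scripts to look and compute and a tool call to move; the robot and the scene stay as the last step left them, time stands still between calls to the robot, and variables do not carry over. Pictures are saved under pics/ and viewed, about 12 in all and at most 16, crops included, and the job is handed in when it is done.

Besides the shell and the picture viewer there is one more tool, called as name(argument=value, ...) on one line, values as JSON. carry_out: Moves the arm, as the interface text tells. Its arguments: {"type":"object","properties":{"motion":{"type":"array"}},"required":["motion"]}

```bash
ls; mkdir -p pics
python3 - <<'E'
from workcell import robot, capture
import cv2
s=robot.read_state(); print(s)
for n in("scene","top"):
    c=capture(n); cv2.imwrite(f"pics/{n}0.png",c["image"][:,:,::-1]); print(n,c["fx"],c["fy"],c["cx"],c["cy"],c["D"],c["R"],c["t"])
E
```

```text
pics
{'t': 0.0, 'joint_pos': array([-1.38260271,  0.43518778,  0.02498521,  1.57408837, -0.01160491,
        1.13400877, -0.07507243]), 'dq': array([-0.00087453, -0.00051252, -0.00191663, -0.0003371 ,  0.0006728 ,
        0.00088225, -0.00121574]), 'effort': array([ 3.50219898e-04, -6.67861390e+01,  9.85274389e-01, -3.14447844e+01,
       -6.04531635e-02,  4.29125573e-02,  1.62373358e-04]), 'tcp_pos': array([179.10920241, 598.25371984, 225.97036135]), 'ee_rot': array([3.14145205e+00, 1.54074592e-03, 1.27994728e+00]), 'ft_force': array([-0.16913568, -1.17894118, -0.02758666]), 'ft_torque': array([-0.03068244, -0.0301309 ,  0.03625487]), 'gripper_width': 91.96072582558759}
scene 476.1824540689528 476.1824540689528 319.6116421626369 203.98642891027586 [-0.02942726  0.          0.          0.          0.        ] [[ 0.60802664 -0.79384755 -0.01047215]
 [-0.46094751 -0.34224963 -0.81877505]
 [ 0.64639848  0.50266415 -0.57401895]] [-242.00904423  322.36368949 1165.75737099]
top 428.2490503268677 428.2490503268677 310.6974846408122 203.5730818723795 [0.0091224 0.        0.        0.        0.       ] [[ 0.02494356 -0.99965159  0.0086329 ]
 [-0.98727631 -0.02598953 -0.15687587]
 [ 0.15704558 -0.00461002 -0.9875806 ]] [  57.01375874  514.67981032 1669.0630697 ]
```

View pics/scene0.png

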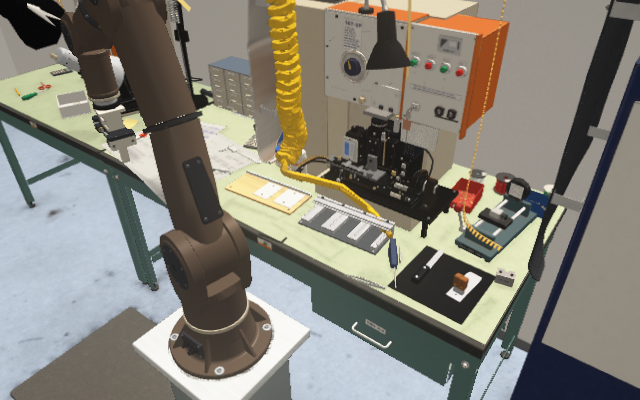

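View pics/top0.png

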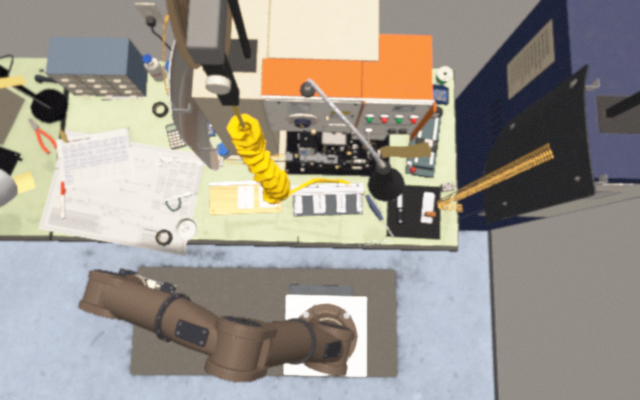

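Scene view: board at about (268,192), gate (347,222), mat (448,283) with the gauge (left, 428,265) and lifter (right, 462,285). In the top view the yellow hose and lamp hang over parts of it. I'll take enlarged crops.

```bash
cat > h.py <<'E'
import numpy as np, cv2
from workcell import robot, capture
def K(c): return np.array([[c["fx"],0,c["cx"]],[0,c["fy"],c["cy"]],[0,0,1]])
def ray(c,px,z):
    p=cv2.undistortPoints(np.array(px,float).reshape(-1,1,2),K(c),np.array(c["D"])).reshape(-1,2)
    d=np.c_[p,np.ones(len(p))]@c["R"]; o=-c["R"].T@c["t"]
    s=(z-o[2])/d[:,2]; return o+d*s[:,None]
def proj(c,X):
    return cv2.projectPoints(np.array(X,float).reshape(-1,1,3),cv2.Rodrigues(c["R"])[0],np.array(c["t"],float),K(c),np.array(c["D"]))[0].reshape(-1,2)
def pts(c):
    v,u=np.mgrid[:400,:640]; p=cv2.undistortPoints(np.stack([u,v],-1).reshape(-1,1,2).astype(float),K(c),np.array(c["D"])).reshape(-1,2)
    d=c["depth"].reshape(-1); X=(np.c_[p,np.ones(len(p))]*d[:,None]-c["t"])@c["R"]; return X.reshape(400,640,3)
def crop(c,x0,y0,w,h,s,name):
    im=cv2.resize(c["image"][y0:y0+h,x0:x0+w],None,fx=s,fy=s,interpolation=cv2.INTER_CUBIC); cv2.imwrite("pics/"+name,im[:,:,::-1])
E
python3 - <<'E'
from h import *
c=capture("scene"); crop(c,215,160,285,170,2.8,"s1.png")
t=capture("top"); crop(t,200,165,260,80,3.07,"t1.png")
print(ray(c,[(268,192),(347,222),(448,283)],10)); print(ray(t,[(245,197),(328,200),(415,211)],10))
for n,k in(("s",c),("t",t)):
    X=pts(k); m=(k["depth"]>0)&(X[...,2]>90)&(X[...,0]>350)&(X[...,0]<800)&(X[...,1]>-350)&(X[...,1]<400)&(X[...,2]<700)
    P=X[m]
    for yb in range(-350,400,50):
        q=P[(P[:,1]>=yb)&(P[:,1]<yb+50)]
        for xb in range(350,800,50):
            r=q[(q[:,0]>=xb)&(q[:,0]<xb+50)]
            if len(r)>3: print(n,"x",xb,"y",yb,"z",r[:,2].min().round(),r[:,2].max().round(),len(r))
E
```

```text
[[ 529.13899294  327.96294574   10.        ]
 [ 551.44972519    7.22919453   10.        ]
 [ 489.87397084 -369.53107051   10.        ]]
[[ 5.37908447e+02  3.37832887e+02  1.00000000e+01]
 [ 5.34454600e+02  5.19077011e-03  1.00000000e+01]
 [ 4.98508217e+02 -3.53928255e+02  1.00000000e+01]]
s x 600 y -350 z 115.0 170.0 79
s x 650 y -350 z 90.0 118.0 17
s x 650 y -300 z 330.0 608.0 451
s x 700 y -300 z 332.0 609.0 532
s x 750 y -300 z 347.0 594.0 589
s x 650 y -250 z 90.0 521.0 315
s x 700 y -250 z 90.0 604.0 1718
s x 750 y -250 z 590.0 594.0 77
s x 400 y -200 z 573.0 586.0 20
s x 450 y -200 z 571.0 618.0 378
s x 500 y -200 z 570.0 699.0 44
s x 600 y -200 z 90.0 166.0 37
s x 650 y -200 z 90.0 519.0 545
s x 700 y -200 z 91.0 604.0 1979
s x 750 y -200 z 128.0 593.0 119
s x 400 y -150 z 560.0 589.0 134
s x 450 y -150 z 563.0 679.0 817
s x 500 y -150 z 612.0 698.0 169
s x 550 y -150 z 500.0 696.0 157
s x 600 y -150 z 90.0 548.0 89
s x 650 y -150 z 94.0 520.0 501
s x 700 y -150 z 97.0 604.0 2161
s x 750 y -150 z 112.0 593.0 263
s x 450 y -100 z 558.0 673.0 41
s x 500 y -100 z 674.0 696.0 38

[... 2859 characters left out ...]
0 700.0 90
t x 500 y 100 z 129.0 145.0 25
t x 550 y 100 z 120.0 139.0 45
t x 600 y 100 z 92.0 122.0 11
t x 650 y 100 z 114.0 483.0 256
t x 700 y 100 z 163.0 620.0 762
t x 750 y 100 z 598.0 620.0 295
t x 400 y 150 z 533.0 700.0 113
t x 450 y 150 z 144.0 699.0 48
t x 500 y 150 z 132.0 152.0 16
t x 650 y 150 z 92.0 148.0 81
t x 700 y 150 z 338.0 611.0 738
t x 750 y 150 z 599.0 611.0 307
t x 450 y 200 z 145.0 430.0 78
t x 500 y 200 z 208.0 356.0 30
t x 650 y 200 z 110.0 135.0 29
t x 700 y 200 z 90.0 611.0 962
t x 750 y 200 z 106.0 609.0 316
t x 700 y 250 z 92.0 607.0 371
t x 750 y 250 z 596.0 607.0 272
t x 700 y 300 z 396.0 606.0 210
t x 700 y 350 z 92.0 609.0 842
t x 750 y 350 z 596.0 608.0 135
```

View pics/s1.png

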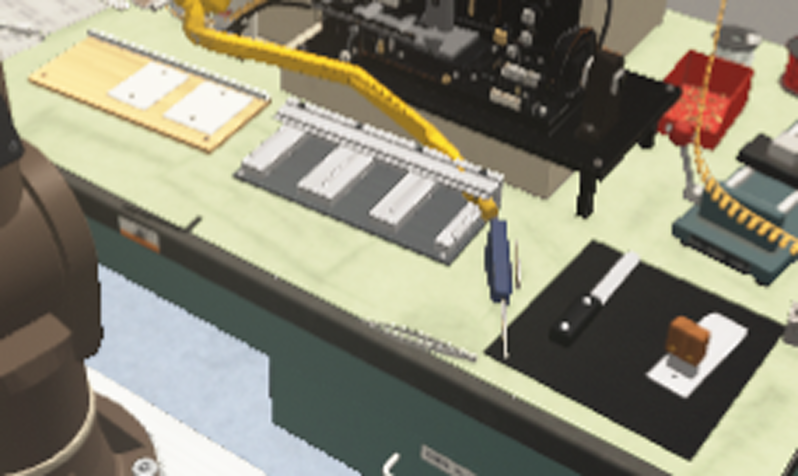

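View pics/t1.png

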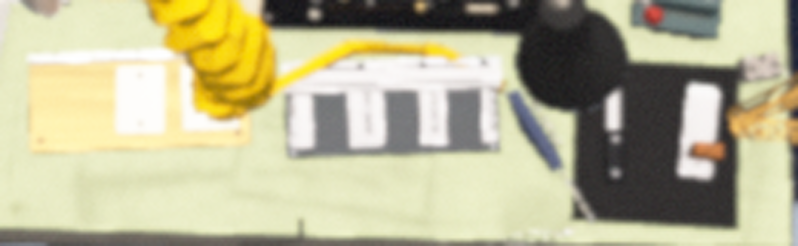

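Run:
```python
from h import *
for n in("scene","top"):
    k=capture(n); X=pts(k); hsv=cv2.cvtColor(k["image"],cv2.COLOR_RGB2HSV)
    y=(hsv[...,0]>20)&(hsv[...,0]<30)&(hsv[...,1]>190)&(hsv[...,2]>110)&(k["depth"]>0)
    y&=(X[...,0]>300)&(X[...,0]<800)&(X[...,1]>-150)&(X[...,1]<400)
    P=X[y]
    for a in list(range(0,200,20))+list(range(200,900,100)):
        b=a+(20 if a<200 else 100); q=P[(P[:,2]>=a)&(P[:,2]<b)]
        if len(q)>2: print(n,a,len(q),"x",q[:,0].min().round(),q[:,0].max().round(),"y",q[:,1].min().round(),q[:,1].max().round())
    # blue tool
    b=(hsv[...,0]>105)&(hsv[...,0]<130)&(hsv[...,1]>80)&(X[...,0]>350)&(X[...,0]<700)&(X[...,1]>-260)&(X[...,1]<-50)&(k["depth"]>0)&(X[...,2]<200)
    print("blue",X[b].min(0),X[b].max(0)) if b.any() else 0
```

```text
scene 40 74 x 592.0 611.0 y -74.0 -3.0
scene 60 84 x 590.0 608.0 y -46.0 41.0
scene 80 83 x 580.0 608.0 y -6.0 72.0
scene 100 148 x 538.0 606.0 y 38.0 144.0
scene 120 133 x 504.0 579.0 y 83.0 176.0
scene 140 60 x 492.0 531.0 y 142.0 211.0
scene 160 49 x 489.0 523.0 y 195.0 235.0
scene 180 35 x 497.0 532.0 y 180.0 234.0
scene 200 671 x 478.0 570.0 y 169.0 242.0
scene 300 591 x 461.0 708.0 y 146.0 315.0
scene 400 805 x 449.0 515.0 y 132.0 207.0
scene 500 884 x 436.0 712.0 y 133.0 393.0
scene 600 784 x 425.0 493.0 y 128.0 195.0
blue [ 461.27339771 -222.59996888   14.66210725] [ 544.81954854 -171.34704732   27.81301494]
top 40 12 x 603.0 609.0 y -70.0 -32.0
top 60 14 x 599.0 608.0 y -40.0 1.0
top 80 17 x 593.0 603.0 y 5.0 48.0
top 100 39 x 568.0 600.0 y 33.0 109.0
top 120 27 x 536.0 580.0 y 79.0 154.0
top 140 3 x 502.0 542.0 y 146.0 193.0
top 200 45 x 486.0 513.0 y 192.0 239.0
top 300 9 x 469.0 497.0 y 192.0 223.0
top 400 37 x 454.0 479.0 y 137.0 209.0
top 500 32 x 441.0 474.0 y 138.0 186.0
top 600 193 x 430.0 491.0 y 131.0 191.0
top 700 855 x 436.0 537.0 y 137.0 229.0
top 800 1106 x 478.0 560.0 y 181.0 248.0
blue [ 685.60107668 -118.7598802   157.78470967] [ 685.60107668 -118.7598802   157.78470967]
```

Run:
```python
from h import *
c=capture("scene"); t=capture("top")
def quads(k,m,box,zz,tag,amin=60):
    x0,y0,x1,y1=box; mm=np.zeros(m.shape,np.uint8); mm[y0:y1,x0:x1]=m[y0:y1,x0:x1]*255
    for q in cv2.findContours(mm,cv2.RETR_EXTERNAL,cv2.CHAIN_APPROX_NONE)[0]:
        if cv2.contourArea(q)<amin: continue
        W=ray(k,q.reshape(-1,2),zz)[:,:2]; r=cv2.minAreaRect(W.astype(np.float32))
        print(tag,"area",cv2.contourArea(q),"ctr",np.round(r[0],1),"size",np.round(r[1],1),"ang",round(r[2],2),"px",q.reshape(-1,2).mean(0).round())
h=cv2.cvtColor(c["image"],cv2.COLOR_RGB2HSV); ht=cv2.cvtColor(t["image"],cv2.COLOR_RGB2HSV)
quads(c,(h[...,1]<25)&(h[...,2]>205),(222,165,312,225),16,"plate s")
quads(t,(ht[...,1]<40)&(ht[...,2]>200),(200,180,290,222),16,"plate t",20)
quads(c,(h[...,1]>60)&(h[...,0]<28)&(h[...,2]>150)|((h[...,1]<25)&(h[...,2]>205)),(222,160,312,225),10,"board s",500)
quads(t,(ht[...,1]>70)&(ht[...,0]<26)&(ht[...,2]>120),(200,180,290,222),10,"board t",200)
quads(c,(h[...,2]<40),(380,235,500,330),3,"mat s",300)
quads(t,(ht[...,2]<60),(385,180,445,245),3,"mat t",300)
for n,k in(("s",c),("t",t)):
    X=pts(k);
print("done")
crop(c,222,165,92,58,8,"s2.png"); crop(c,293,190,110,70,7.2,"s3.png")
```

```text
plate s area 278.5 ctr [539.6 240.2] size [87.8 72.9] ang 3.23 px [289. 198.]
plate s area 208.0 ctr [531.4 331.6] size [87.3 59.9] ang 2.16 px [268. 190.]
plate s area 84.0 ctr [565.2 539.1] size [44.2 91.9] ang 36.33 px [233. 167.]
plate t area 90.0 ctr [527.1 261.8] size [110.8  54.3] ang 43.13 px [264. 200.]
plate t area 331.0 ctr [537.1 336.2] size [90.5 64.9] ang 1.54 px [245. 197.]
plate t area 194.5 ctr [595.4 392.6] size [ 20.8 195.2] ang 1.55 px [231. 182.]
board s area 1624.5 ctr [524.4 331.6] size [129.7 297.8] ang 3.87 px [268. 193.]
board t area 1312.0 ctr [540.7 320.5] size [135.2 327. ] ang 3.72 px [250. 200.]
mat t area 1897.0 ctr [ 511.7 -340.6] size [223.1 227.5] ang 87.67 px [416. 208.]
done
```

View pics/s2.png

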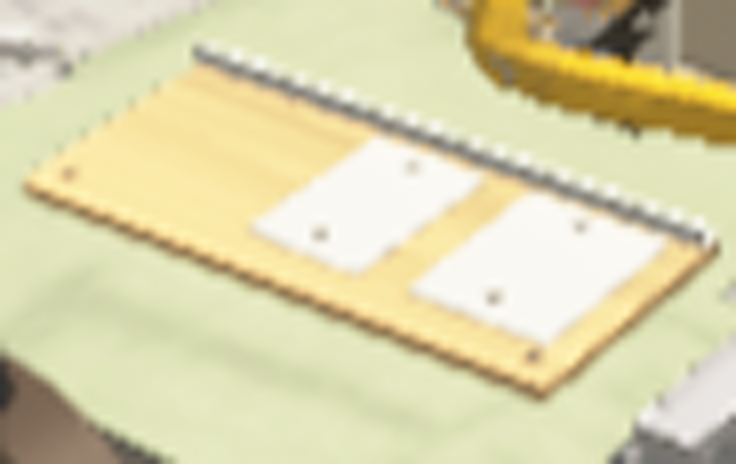

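View pics/s3.png

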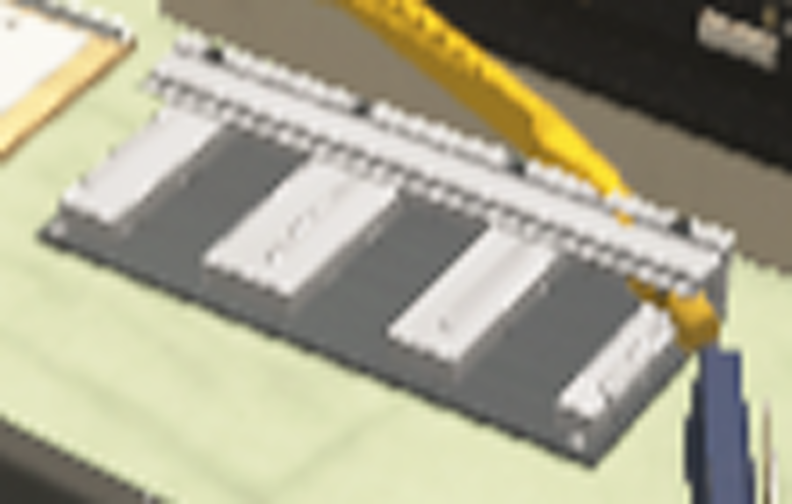

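Scene crops: the small plate (y≈332) and the medium plate (y≈240) are on the board with no large one, and the hose column stands near the medium plate. The gate rails are clearly visible, with rail front corners picked at crop (115,222), (205,258), (290,293), (390,332), (455,360) and (560,400).

```bash
cat >> h.py <<'E'
def fit2(L,W):  # planar rigid fit local->world
    L=np.array(L,float);W=np.array(W,float); a=L-L.mean(0);b=W-W.mean(0)
    th=np.arctan2((a[:,0]*b[:,1]-a[:,1]*b[:,0]).sum(),(a*b).sum()); R=np.array([[np.cos(th),-np.sin(th)],[np.sin(th),np.cos(th)]])
    T=W.mean(0)-R@L.mean(0); return T,th,W-(L@R.T+T)
E
python3 - <<'E'
from h import *
c=capture("scene"); t=capture("top")
px=np.array([(115,222),(205,258),(290,293),(390,332),(455,360),(560,400)])/7.2-.43+[293,190]
W=ray(c,px,20)[:,:2]; L=[(-50,y) for y in(106,58,12,-36,-70,-118)]
print("rails",*fit2(L,W))
p2=np.array([(40,237),(592,465)])/7.2-.43+[293,190]; W2=ray(c,p2,6)[:,:2]
p3=np.array([(180,40),(735,240)])/7.2-.43+[293,190]; W3=ray(c,p3,46)[:,:2]
print("base front",W2,"wall top",W3)
print("all",*fit2(L+[(-60,142),(-60,-142),(60,142),(60,-142)],np.r_[W,W2,W3]))
for n,q in(("small",[(412,165),(320,233)]),("med",[(580,226),(493,297)])):
    w=ray(c,np.array(q)/8-.43+[222,165],16)[:,:2]; print(n,w.round(1),w.mean(0).round(1),np.degrees(np.arctan2(*(w[0]-w[1])[::-1])).round(1))
w=ray(c,np.array([(25,185),(542,395),(718,245)])/8-.43+[222,165],10)[:,:2]; print("board",w)
def quads(k,m,box,zz,tag,amin=30):
    x0,y0,x1,y1=box; mm=np.zeros(m.shape,np.uint8); mm[y0:y1,x0:x1]=m[y0:y1,x0:x1]*255
    for q in cv2.findContours(mm,cv2.RETR_EXTERNAL,cv2.CHAIN_APPROX_NONE)[0]:
        if cv2.contourArea(q)<amin: continue
        P=ray(k,q.reshape(-1,2),zz)[:,:2]; r=cv2.minAreaRect(P.astype(np.float32))
        print(tag,"ctr",np.round(r[0],1),"size",np.round(r[1],1),"ang",round(r[2],1),"corners",cv2.boxPoints(r).round().tolist())
for n,k,b in(("s",c,(385,240,500,325)),("t",t,(387,180,441,240))):
    h=cv2.cvtColor(k["image"],cv2.COLOR_RGB2HSV)
    quads(k,(h[...,1]<60)&(h[...,2]>120),b,5,"steel "+n)
    quads(k,(h[...,1]>100)&(h[...,0]<20)&(h[...,2]>60),b,61 if n=="t" else 45,"wood "+n,15)
crop(c,380,235,125,95,6.3,"s4.png")
E
```

```text
rails [530.80759909   0.83486009] 0.061789941256521236 [[ 0.1447137  -0.93747586]
 [ 0.21649409 -0.64007549]
 [-0.39960628  1.14484498]
 [ 0.37210165 -0.49410646]
 [-0.81152881  1.05453476]
 [ 0.47782566 -0.12772193]]
base front [[ 460.19035585  134.35595216]
 [ 476.21436539 -144.34891444]] wall top [[ 575.00625108  143.49895416]
 [ 595.10569826 -138.59383012]]
all [5.29131759e+02 1.20371981e-02] 0.062461405686057826 [[ 1.88950724 -0.07672555]
 [ 1.92911951  0.21867378]
 [ 1.28219137  2.00167659]
 [ 2.02173118  0.3607241 ]
 [ 0.81531498  1.90794792]
 [ 2.07250133  0.7236902 ]
 [-0.19465453 -3.63392582]
 [-1.89815186  1.10738501]
 [-5.14474977 -1.98141969]
 [-2.77280945 -0.62802654]]
small [[565.8 336.7]
 [501.6 332.2]] [533.7 334.4] 4.0
med [[572.8 245.2]
 [509.5 240. ]] [541.2 242.6] 4.7
board [[457.6299367  471.03251541]
 [474.61379798 183.47705509]
 [603.81394328 193.62896614]]
steel s ctr [ 479.  -495.5] size [ 71.1 195. ] ang 88.2 corners [[380.0, -528.0], [575.0, -534.0], [578.0, -463.0], [383.0, -457.0]]
steel s ctr [ 512.6 -407.5] size [ 42.8 124.8] ang 83.8 corners [[448.0, 
[... 540 characters left out ...]
, -460.0], [502.0, -457.0], [496.0, -238.0]]
steel t ctr [ 541.  -292.4] size [20.5 54.3] ang 89.5 corners [[514.0, -302.0], [568.0, -303.0], [568.0, -282.0], [514.0, -282.0]]
steel t ctr [ 516.6 -405.7] size [ 50.2 130.1] ang 83.8 corners [[449.0, -424.0], [579.0, -438.0], [584.0, -388.0], [455.0, -374.0]]
steel t ctr [ 616.4 -384. ] size [ 25.2 152.5] ang 1.5 corners [[602.0, -308.0], [606.0, -461.0], [631.0, -460.0], [627.0, -307.0]]
wood t ctr [ 481.3 -404. ] size [39.4 24. ] ang 89.0 corners [[469.0, -423.0], [493.0, -424.0], [494.0, -384.0], [470.0, -384.0]]
wood t ctr [ 521.6 -432.4] size [15.8 40.2] ang 88.7 corners [[501.0, -440.0], [542.0, -441.0], [542.0, -425.0], [502.0, -424.0]]
```

View pics/s4.png

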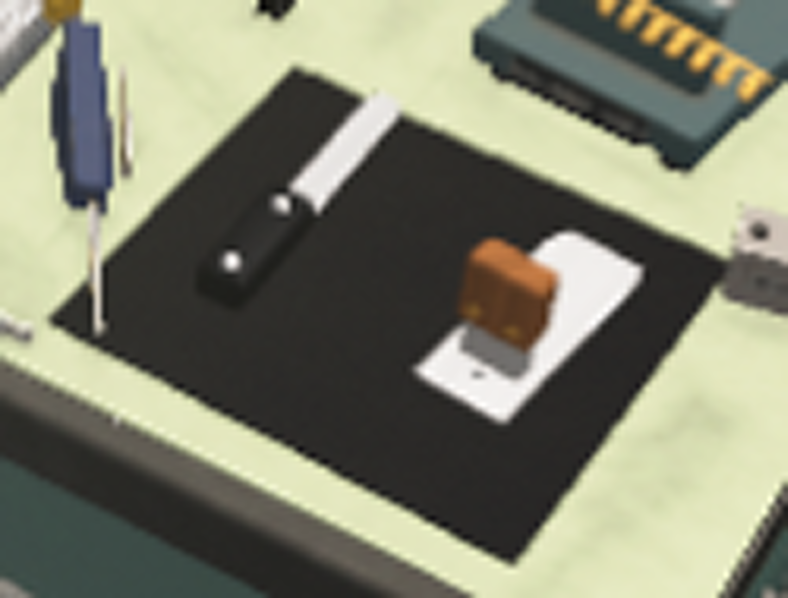

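carry_out(motion=[0,0,0.128,0,0,0,1,0,0,0.128,0,0,0,1,0,0,0.128,0,0,0,1,0,0,0.128,0,0,0,1,0,0,0.128,0,0,0,1,0,0,0.128,0,0,0,1,0,0,0.128,0,0,0,1,0,0,0.128,0,0,0,1,0,0,0.128,0,0,0,1,0,0,0.128,0,0,0,1])

```text
t: 1.5
tcp_pos: [179.1, 598.8, 226.8]
ee_rot: [-3.141, 0.0, -0.005]
ft_force: [0.1, 0.3, 0.2]
gripper_width: 92.1
```

carry_out(motion=[0,0,0,3.2,2.9,0.3,1,0,0,0,3.2,2.9,0.3,1,0,0,0,3.2,2.9,0.3,1,0,0,0,3.2,2.9,0.3,1,0,0,0,3.2,2.9,0.3,1,0,0,0,3.2,2.9,0.3,1,0,0,0,3.2,2.9,0.3,1,0,0,0,3.2,2.9,0.3,1,0,0,0,3.2,2.9,0.3,1,0,0,0,3.2,2.9,0.3,1])

```text
t: 2.5
tcp_pos: [500.3, 307.6, 196.8]
ee_rot: [-3.141, -0.0, 0.0]
ft_force: [0.2, 1.3, 0.4]
gripper_width: 92.0
```

carry_out(motion=[0,0,0,0,0.3,0,1,0,0,0,0,0.3,0,1,0,0,0,0,0.3,0,1,0,0,0,0,0.3,0,1,0,0,0,0,0.2,0,1,0,0,0,0,0.2,0,1,0,0,0,0,0.2,0,1,0,0,0,0,0.1,0,1,0,0,0,0,0.1,0,1,0,0,0,0,0.1,0,1])

```text
t: 3.5
tcp_pos: [499.2, 287.8, 196.7]
ee_rot: [-3.141, -0.0, 0.0]
ft_force: [0.2, 0.1, -0.4]
gripper_width: 91.8
```

Run:
```python
from h import *
s=robot.read_state(); print(s["tcp_pos"],s["ft_force"])
c=capture("scene"); crop(c,200,0,200,220,2.7,"s5.png")
```

```text
[499.18734629 287.76300677 196.74182371] [ 0.17732736  0.09924852 -0.37380108]
```

View pics/s5.png

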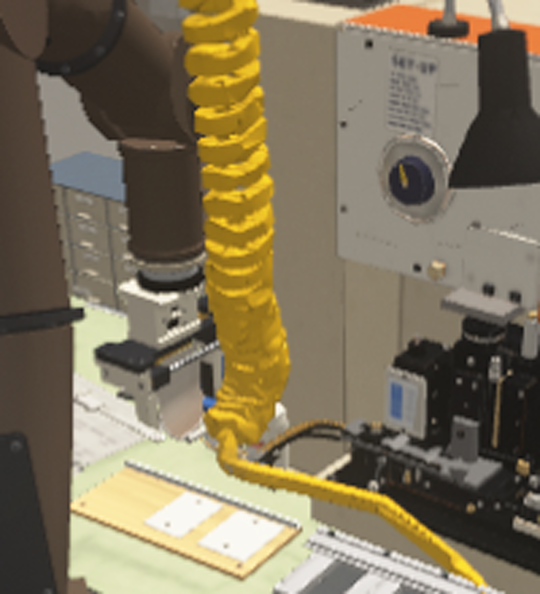

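The gripper (crop ~ (175,350)) is right beside the yellow hose column, with no contact force so far. I'll creep on.

carry_out(motion=[0,0,0,0,0.1,0,1,0,0,0,0,0.1,0,1,0,0,0,0,0.1,0,1,0,0,0,0,0.1,0,1,0,0,0,0,0.1,0,1,0,0,0,0,0.1,0,1,0,0,0,0,0.1,0,1,0,0,0,0,0.1,0,1,0,0,0,0,0.1,0,1,0,0,0,0,0.1,0,1])

```text
t: 4.55
tcp_pos: [499.2, 277.7, 196.8]
ee_rot: [-3.142, -0.0, -0.0]
ft_force: [-0.6, -0.3, -0.3]
gripper_width: 91.7
```

carry_out(motion=[0,0,0,0,0.1,0,1,0,0,0,0,0.1,0,1,0,0,0,0,0.1,0,1,0,0,0,0,0.1,0,1,0,0,0,0,0.1,0,1,0,0,0,0,0.1,0,1,0,0,0,0,0.1,0,1,0,0,0,0,0.1,0,1,0,0,0,0,0,0,1,0,0,0,0,0,0,1])

```text
t: 5.55
tcp_pos: [499.2, 269.7, 196.7]
ee_rot: [-3.142, -0.0, -0.0]
ft_force: [0.7, -1.1, 0.1]
gripper_width: 91.8
```

carry_out(motion=[0,0,0,0,0.1,0,1,0,0,0,0,0.1,0,1,0,0,0,0,0.1,0,1,0,0,0,0,0.1,0,1,0,0,0,0,0.1,0,1,0,0,0,0,0.1,0,1,0,0,0,0,0.1,0,1,0,0,0,0,0.1,0,1,0,0,0,0,0.1,0,1,0,0,0,0,0.1,0,1])

```text
t: 6.55
tcp_pos: [499.2, 259.7, 196.7]
ee_rot: [-3.142, 0.0, -0.0]
ft_force: [-0.1, -0.4, 0.7]
gripper_width: 91.7
```

carry_out(motion=[0,0,0,0,0.1,0,1,0,0,0,0,0.1,0,1,0,0,0,0,0.1,0,1,0,0,0,0,0.1,0,1,0,0,0,0,0.1,0,1,0,0,0,0,0.1,0,1,0,0,0,0,0.1,0,1,0,0,0,0,0.1,0,1,0,0,0,0,0.1,0,1,0,0,0,0,0.1,0,1])

```text
t: 7.55
tcp_pos: [499.2, 249.6, 196.7]
ee_rot: [3.142, -0.0, -0.0]
ft_force: [-0.5, 0.4, -0.4]
gripper_width: 91.6
```

Run:
```python
from h import *
k=capture("scene"); X=pts(k); hsv=cv2.cvtColor(k["image"],cv2.COLOR_RGB2HSV)
y=(hsv[...,0]>20)&(hsv[...,0]<30)&(hsv[...,1]>190)&(hsv[...,2]>110)&(k["depth"]>0)&(X[...,0]>300)&(X[...,0]<800)&(X[...,1]>-150)&(X[...,1]<300)
P=X[y]
for a in range(140,400,20):
    q=P[(P[:,2]>=a)&(P[:,2]<a+20)]
    if len(q)>2: print(a,len(q),"x",np.percentile(q[:,0],[2,50,98]).round(),"y",np.percentile(q[:,1],[2,50,98]).round())
crop(k,240,80,90,120,4.8,"s6.png")
```

```text
140 65 x [494. 512. 531.] y [145. 172. 200.]
160 56 x [486. 502. 519.] y [201. 217. 234.]
180 38 x [493. 509. 531.] y [181. 186. 235.]
200 150 x [481. 496. 544.] y [181. 193. 233.]
220 159 x [494. 513. 555.] y [177. 197. 232.]
240 130 x [510. 521. 560.] y [174. 185. 228.]
260 128 x [511. 521. 567.] y [171. 182. 218.]
280 107 x [503. 518. 560.] y [172. 179. 215.]
300 125 x [494. 508. 562.] y [169. 179. 216.]
320 110 x [488. 502. 548.] y [169. 175. 213.]
340 112 x [480. 490. 542.] y [159. 173. 210.]
360 121 x [468. 479. 523.] y [155. 164. 210.]
380 120 x [463. 475. 519.] y [147. 163. 201.]
```

View pics/s6.png

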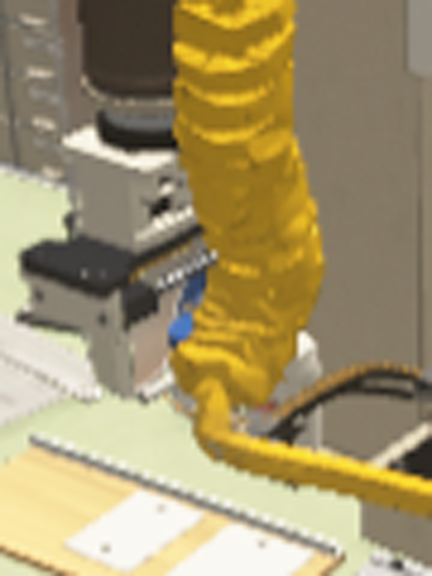

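Hose column still near-touching with the gripper now overlapping it by a few mm at most and no force. A bit more will decide it.

carry_out(motion=[0,0,0,0,0.1,0,1,0,0,0,0,0.1,0,1,0,0,0,0,0.1,0,1,0,0,0,0,0.1,0,1,0,0,0,0,0.1,0,1,0,0,0,0,0.1,0,1,0,0,0,0,0.1,0,1,0,0,0,0,0.1,0,1,0,0,0,0,0.1,0,1,0,0,0,0,0.1,0,1])

```text
t: 8.6
tcp_pos: [499.2, 239.7, 196.7]
ee_rot: [-3.142, -0.0, -0.0]
ft_force: [0.8, 0.1, 0.9]
gripper_width: 91.8
```

carry_out(motion=[0,0,0,0,0.1,0,1,0,0,0,0,0.1,0,1,0,0,0,0,0.1,0,1,0,0,0,0,0.1,0,1,0,0,0,0,0.1,0,1,0,0,0,0,0.1,0,1,0,0,0,0,0.1,0,1,0,0,0,0,0.1,0,1,0,0,0,0,0.1,0,1,0,0,0,0,0.1,0,1])

```text
t: 9.6
tcp_pos: [499.2, 229.6, 196.7]
ee_rot: [3.142, -0.0, -0.0]
ft_force: [0.0, 0.9, -0.1]
gripper_width: 91.8
```

carry_out(motion=[0,0,0,0,0.1,0,1,0,0,0,0,0.1,0,1,0,0,0,0,0.1,0,1,0,0,0,0,0.1,0,1,0,0,0,0,0.1,0,1,0,0,0,0,0.1,0,1,0,0,0,0,0.1,0,1,0,0,0,0,0.1,0,1,0,0,0,0,0.1,0,1,0,0,0,0,0.1,0,1])

```text
t: 10.6
tcp_pos: [499.2, 219.7, 196.7]
ee_rot: [-3.142, -0.0, -0.0]
ft_force: [-0.4, -0.5, -0.4]
gripper_width: 91.9
```

No force with the gripper body well inside the hose's volume, so the hose isn't an obstacle. I'm heading for the lifter.

carry_out(motion=[0,0,0,-1.0,4.8,0.5,1,0,0,0,-1.0,4.8,0.5,1,0,0,0,-1.0,4.8,0.5,1,0,0,0,-1.0,4.8,0.5,1,0,0,0,-1.0,4.8,0.5,1,0,0,0,-1.0,4.8,0.5,1,0,0,0,0,4.8,0.5,1,0,0,0,0,4.8,0.5,1,0,0,0,0,4.8,0.5,1,0,0,0,0,4.8,0.5,1])

```text
t: 11.6
tcp_pos: [439.0, -262.1, 146.7]
ee_rot: [-3.142, -0.001, 0.0]
ft_force: [1.5, 0.5, 0.9]
gripper_width: 91.3
```

```bash
cat >> h.py <<'E'
def steel(k,box,zz,amin=30):
    h=cv2.cvtColor(k["image"],cv2.COLOR_RGB2HSV); m=(h[...,1]<60)&(h[...,2]>120)
    x0,y0,x1,y1=box; mm=np.zeros(m.shape,np.uint8); mm[y0:y1,x0:x1]=m[y0:y1,x0:x1]*255
    for q in cv2.findContours(mm,cv2.RETR_EXTERNAL,cv2.CHAIN_APPROX_NONE)[0]:
        if cv2.contourArea(q)<amin: continue
        P=ray(k,q.reshape(-1,2),zz)[:,:2]; r=cv2.minAreaRect(P.astype(np.float32))
        if min(r[1])<60: print("ctr",np.round(r[0],1),"size",np.round(r[1],1),"ang",round(r[2],1),"corners",cv2.boxPoints(r).round().tolist())
E
python3 - <<'E'
from h import *
s=robot.read_state(); print(s["tcp_pos"],s["ee_rot"],s["ft_force"])
c=capture("scene"); steel(c,(385,240,500,325),5)
E
```

```text
[ 439.04071965 -262.14147162  146.67363598] [-3.14152763e+00 -6.73283291e-04  4.41439533e-04] [1.53074598 0.48522077 0.94008917]
ctr [ 512.5 -407.9] size [ 43.7 124.8] ang 83.8 corners [[448.0, -423.0], [572.0, -436.0], [577.0, -393.0], [453.0, -379.0]]
ctr [ 705.3 -369.9] size [104.5  55.9] ang 83.0 corners [[671.0, -418.0], [727.0, -425.0], [739.0, -321.0], [684.0, -315.0]]
```

carry_out(motion=[0,0,0,1.0,3.55,0,1,0,0,0,1.0,3.55,0,1,0,0,0,1.0,3.55,0,1,0,0,0,1.0,3.55,0,1,0,0,0.105,0,0,0,1,0,0,0,0,0,2.0,1,0,0,0,0,0,2.5,1,0,0,0,0,0,2.5,1,0,0,0,0,0,2.0,1,0,0,0,0,0,1.0,1])

```text
t: 12.65
tcp_pos: [478.5, -401.3, 44.9]
ee_rot: [-3.14, 0.002, -0.105]
ft_force: [-0.6, 0.4, -0.7]
gripper_width: 92.0
```

carry_out(motion=[0,0,0,0,0,1.0,1,0,0,0,0,0,0.8,1,0,0,0,0,0,0,0.6,0,0,0,0,0,0,0.3,0,0,0,0,0,0,0.1,0,0,0,0,0,0,0,0,0,0,0,0,0,0,0,0,0,0,0,0,0,0,0,0,0,0,0,0,0,0,0,0,0,0,0])

```text
t: 13.65
tcp_pos: [479.2, -402.3, 28.8]
ee_rot: [-3.142, -0.0, -0.105]
ft_force: [-0.1, -0.4, 1.2]
gripper_width: 32.6
```

carry_out(motion=[0,0,0,0,0,0,0,0,0,0,0,0,0,0,0,0,0,0,0,0,0,0,0,0,0,0,0,0,0,0,0,0,0,0,0,0,0,0,0,0,-1,0,0,0,0,0,0,-1.5,0,0,0,0,0,0,-2,0,0,0,0,0,0,-2,0,0,0,0,0,0,-2,0,0,0,0,0,0,-2,0])

```text
validation failed for argument at $.mo...
```

Run:
```python
from h import *
s=robot.read_state(); print(s["tcp_pos"],s["ee_rot"],s["ft_force"],s["gripper_width"])
c=capture("scene"); crop(c,380,150,130,150,4,"s7.png")
```

```text
[ 479.15296729 -402.25439908   28.75140765] [-3.14156209e+00 -6.19789712e-05 -1.05126649e-01] [-0.07031871 -0.36101402  1.22055457] 32.609515574868965
```

View pics/s7.png

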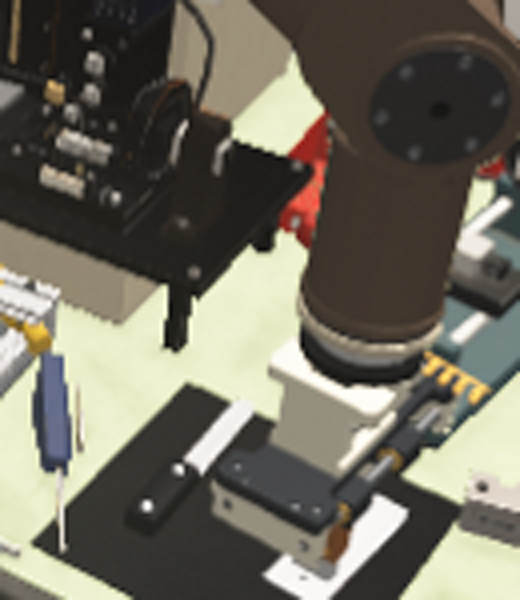

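The gripper sits over the lifter block. The last call was malformed, so I'll redo it.

carry_out(motion=[0,0,0,0,0,0,0,0,0,0,0,0,0,0,0,0,0,0,0,0,0,0,0,0,0,0,0,0,0,0,0,0,0,-0.5,0,0,0,0,0,0,-1,0,0,0,0,0,0,-1.5,0,0,0,0,0,0,-2,0,0,0,0,0,0,-2,0,0,0,0,0,0,-1,0])

```text
t: 14.7
tcp_pos: [479.8, -403.2, 111.6]
ee_rot: [3.14, -0.003, -0.105]
ft_force: [0.1, -0.2, -1.8]
gripper_width: 20.1
```

Run:
```python
from h import *
s=robot.read_state(); print(s["tcp_pos"],s["ee_rot"],s["ft_force"],s["ft_torque"],s["gripper_width"])
c=capture("scene"); steel(c,(385,200,520,325),83)
```

```text
[ 479.75686028 -403.20358112  111.624237  ] [ 3.13998372e+00 -2.73348207e-03 -1.05381374e-01] [ 0.13725312 -0.22051908 -1.80520361] [-0.08781296  0.04878289 -0.02927107] 20.082504847672
```

carry_out(motion=[0,0,-0.085,0,0,0,0,0,0,-0.085,0,0,0,0,0,0,0,-0.4,-3,0,0,0,0,0,-0.4,-4.9,0,0,0,0,0,-0.4,-4.9,0,0,0,0,0,-0.4,-4.9,0,0,0,0,0,-0.4,-4.9,0,0,0,0,0,-0.4,-4.9,0,0,0,0,0,-0.4,-4.9,0,0,0,0,0,-0.4,-4.9,0,0])

```text
t: 15.75
tcp_pos: [422.3, -30.3, 108.8]
ee_rot: [-3.141, -0.0, 0.065]
ft_force: [0.4, 0.3, -1.4]
gripper_width: 19.8
```

carry_out(motion=[0,0,0,-0.4,-4.9,0,0,0,0,0,-0.4,-4.9,0,0,0,0,0,-0.4,-4.9,0,0,0,0,0,-0.4,-4.9,0,0,0,0,0,-0.4,-4.9,0,0,0,0,0,-0.4,-4.9,0,0,0,0,0,-0.4,-4.0,0.5,0,0,0,0,0,-1.5,1.5,0,0,0,0,0,0,2.0,0,0,0,0,0,0,1.6,0])

```text
t: 16.75
tcp_pos: [371.9, 315.0, 51.7]
ee_rot: [3.141, 0.0, 0.067]
ft_force: [-0.6, -0.2, -0.9]
gripper_width: 19.7
```

Run:
```python
from h import *
s=robot.read_state(); print(s["tcp_pos"],s["ee_rot"],s["ft_force"],s["gripper_width"])
c=capture("scene"); print("blade tip px predicted",proj(c,[s["tcp_pos"]+[94.8,4.7,-25.8]])); 
h=cv2.cvtColor(c["image"],cv2.COLOR_RGB2HSV)
crop(c,190,140,130,110,6,"s8.png"); X=pts(c)
```

```text
[371.86089262 314.9837835   51.74118931] [3.14131872e+00 1.92123279e-04 6.67659197e-02] [-0.56681041 -0.22097369 -0.88987206] 19.728886704773693
blade tip px predicted [[256.97236727 197.08457452]]
```

View pics/s8.png

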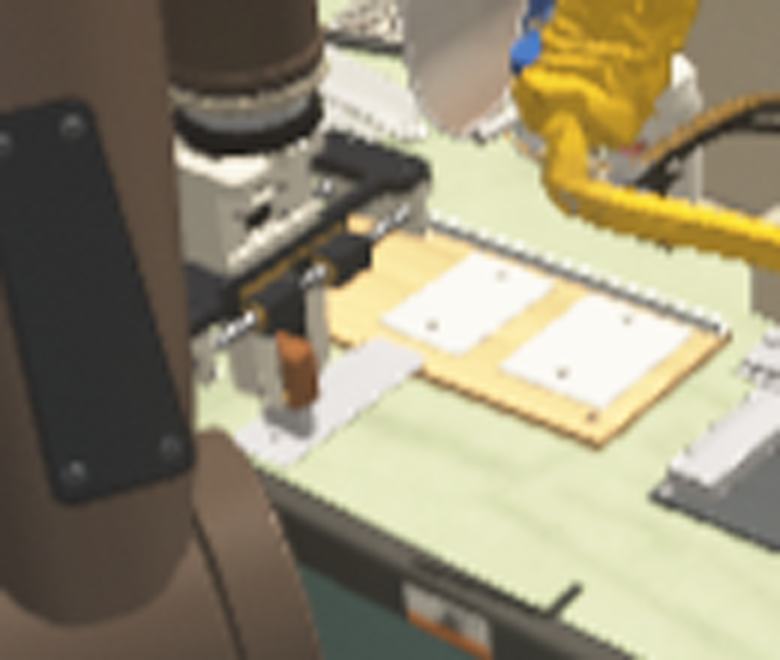

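Blade in hand over the board's front edge, tip middle at about px (256.5,198); both plates still in place.

Run:
```python
from h import *
c=capture("scene"); s=robot.read_state()["tcp_pos"]
L=lambda q,z:ray(c,np.array(q,float)/6-.42+[190,140],z)[:,:2].round(1)
print("tip corners",L([(375,338),(425,362)],26)); print("back corners",L([(235,440),(290,465)],28)); 
print("small plate corners",L([(380,320),(460,353),(553,288),(472,250)],15)); print("med",L([(502,363),(602,405),(690,328),(602,292)],15))
print("board front r corner",L([(600,447)],10))
```

```text
tip corners [[461.8 338. ]
 [461.2 298.6]]
back corners [[343.7 327.8]
 [345.4 287.6]]
small plate corners [[488.2 360.9]
 [490.9 300.5]
 [573.6 302.6]
 [576.2 369.4]]
med [[497.7 274.5]
 [500.2 202.3]
 [588.8 211.3]
 [587.5 276.6]]
board front r corner [[474.6 182.3]]
```

carry_out(motion=[0,0,0,0.5,-0.5,0,0,0,0,0,0.5,-0.5,0,0,0,0,0,0,0,0.5,0,0,0,0,0,0,0.5,0,0,0,0,0,0,0.3,0,0,0,0,0,0,0.1,0,0,0,0,0,0,0.05,0,0,0,0,0,0,0.05,0,0,0,0,0,0,0.05,0,0,0,0,0,0,0.05,0])

```text
t: 17.85
tcp_pos: [381.8, 325.0, 36.8]
ee_rot: [-3.141, -0.0, 0.065]
ft_force: [-1.3, -0.4, -1.0]
gripper_width: 19.9
```

carry_out(motion=[0,0,0,0,0,0.05,0,0,0,0,0,0,0.05,0,0,0,0,0,0,0.05,0,0,0,0,0,0,0.05,0,0,0,0,0,0,0,0,0,0,0,0,0,0,0,0,0,0,0,0,0,0,0,0,0,0,0,0,0,0,0,0,0,0,0,0,0,0,0,0,0,0,0])

```text
t: 18.85
tcp_pos: [381.6, 325.1, 35.2]
ee_rot: [-3.141, 0.0, 0.065]
ft_force: [-4.2, -2.2, 8.5]
gripper_width: 20.2
```

carry_out(motion=[0,0,0,0.3,0,0,0,0,0,0,0.4,0,0,0,0,0,0,0.4,0,0,0,0,0,0,0.4,0,0,0,0,0,0,0.4,0,0,0,0,0,0,0.4,0,0,0,0,0,0,0.4,0,0,0,0,0,0,0.4,0,0,0,0,0,0,0.4,0,0,0,0,0,0,0.4,0,0,0])

```text
t: 19.85
tcp_pos: [417.7, 328.1, 35.4]
ee_rot: [-3.141, 0.005, 0.067]
ft_force: [-15.3, -0.4, 21.8]
gripper_width: 20.2
```

carry_out(motion=[0,0,0,0.5,0,0,0,0,0,0,0.5,0,0,0,0,0,0,0.5,0,0,0,0,0,0,0.5,0,0,0,0,0,0,0.5,0,0,0,0,0,0,0.5,0,0,0,0,0,0,0.5,0,0,0,0,0,0,0.5,0,0,0,0,0,0,0.5,0,0,0,0,0,0,0.3,0,0,0])

```text
t: 20.85
tcp_pos: [465.4, 331.5, 35.6]
ee_rot: [-3.14, 0.005, 0.067]
ft_force: [-17.1, -0.7, 23.8]
gripper_width: 19.9
```

Run:
```python
from h import *
s=robot.read_state(); print(s["tcp_pos"],s["ee_rot"],s["ft_force"],s["gripper_width"])
c=capture("scene"); crop(c,210,140,110,90,7,"s9.png")
```

```text
[465.36186764 331.5010272   35.5575215 ] [-3.14040919  0.0054687   0.06675405] [-17.13586622  -0.71489233  23.84825303] 19.885971397683523
```

View pics/s9.png

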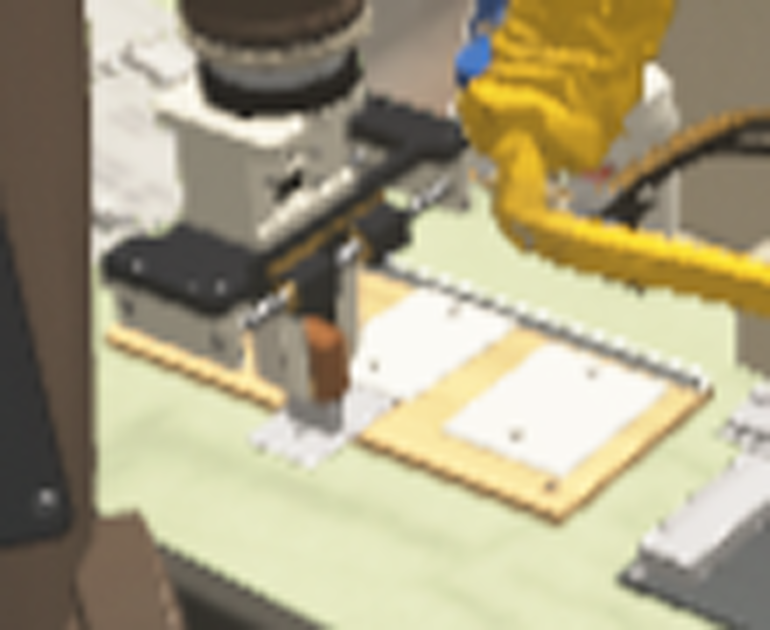

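The blade is under the small plate, whose dots are at crop (455,312) and (375,367). Now I'll lift.

Run:
```python
from h import *
c=capture("scene")
L=lambda q,z:ray(c,np.array(q,float)/7-.43+[210,140],z)[:,:2].round(1)
w=L([(455,312),(375,367)],18); print(w,w.mean(0))
w=L([(592,374),(516,436)],16); print(w,w.mean(0))
```

```text
[[571.9 334.8]
 [510.5 332.9]] [541.2  333.85]
[[572.1 244.3]
 [509.  239.1]] [540.55 241.7 ]
```

carry_out(motion=[0,0,0,0.2,0,0,0,0,0,0,0.2,0,0,0,0,0,0,0,0,0,0,0,0,0,0,0,-0.1,0,0,0,0,0,0,-0.1,0,0,0,0,0,0,-0.2,0,0,0,0,0,0,-0.3,0,0,0,0,0,0,-0.4,0,0,0,0,0,0,-0.6,0,0,0,0,0,0,-0.8,0])

```text
t: 21.95
tcp_pos: [473.2, 330.8, 60.4]
ee_rot: [-3.142, -0.001, 0.065]
ft_force: [0.6, 0.0, -2.4]
gripper_width: 19.7
```

carry_out(motion=[0,0,0,-0.2,0.5,-0.6,0,0,0,0,-0.4,1,-0.5,0,0,0,0,-0.4,1.5,-0.4,0,0,0,0,-0.4,2,-0.4,0,0,0,0,-0.4,2.5,-0.3,0,0,0,0,-0.4,3,-0.2,0,0,0,0,-0.4,3,-0.1,0,0,0,0,-0.4,3,0,0,0,0,0,-0.4,3,0,0,0,0,0,-0.4,3,0,0])

```text
t: 22.95
tcp_pos: [448.1, 100.9, 84.9]
ee_rot: [3.141, 0.0, 0.064]
ft_force: [-0.2, -0.7, -3.9]
gripper_width: 20.0
```

carry_out(motion=[0,0,0,-0.4,3,0,0,0,0,0,-0.4,3,0,0,0,0,0,-0.4,3,0,0,0,0,0,-0.4,3,0,0,0,0,0,-0.4,2.5,0,0,0,0,0,-0.4,2,0,0,0,0,0,-0.2,1.5,0,0,0,0,0,-0.1,1,0,0,0,0,0,-0.1,0.7,0,0,0,0,0,0,0.3,0,0])

```text
t: 23.95
tcp_pos: [433.8, -98.3, 84.8]
ee_rot: [-3.142, -0.0, 0.064]
ft_force: [0.6, 0.1, -2.6]
gripper_width: 19.9
```

Run:
```python
from h import *
s=robot.read_state(); print(s["tcp_pos"],s["ee_rot"],s["ft_force"],s["gripper_width"])
c=capture("scene"); crop(c,280,160,140,110,5.7,"s10.png")
```

```text
[433.83991339 -98.25879179  84.79821487] [-3.14154522e+00 -2.91147547e-05  6.39363899e-02] [ 0.60406827  0.13527234 -2.6057199 ] 19.90364166544356
```

View pics/s10.png

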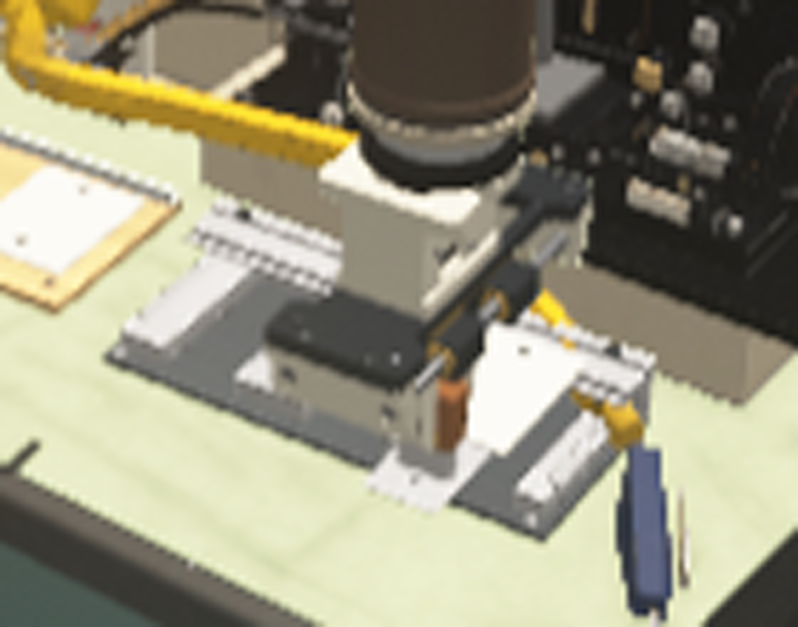

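The plate is held level on the blade in front of the gate, with the far dot at crop (524,350) and its right edge from (505,455) to (583,370).

Run:
```python
from h import *
c=capture("scene"); s=robot.read_state()["tcp_pos"]
L=lambda q,z:ray(c,np.array(q,float)/5.7-.41+[280,160],z)[:,:2]
d=L([(524,350)],67); e=L([(583,370),(505,455)],66); tl=L([(365,478),(437,508)],60)
print(d,e,tl)
u=np.array([np.cos(.065),np.sin(.065)]); n=np.array([-u[1],u[0]])
for nm,p in(("dot",d),("edge",e),("tail",tl)): print(nm,"along,left of TCP",np.c_[(p-s[:2])@u,(p-s[:2])@n].round(1))
# rails of gate again as a check
print("rail corners",L([(155,348),(530,500),(520,487)],20), "fit expects",)
```

```text
[[536.96320003 -90.73899609]] [[ 541.81354273 -124.04179336]
 [ 458.57320544 -129.24875829]] [[ 407.94388399  -79.30292013]
 [ 410.27774752 -120.94757526]]
dot along,left of TCP [[1.03e+02 1.00e-01]]
edge along,left of TCP [[105.6 -33.4]
 [ 22.2 -33.2]]
tail along,left of TCP [[-25.   19.9]
 [-25.4 -21.8]]
rail corners [[ 470.1786021   106.30426587]
 [ 484.13836598 -130.77708367]
 [ 489.87604134 -121.03152485]] fit expects
```

carry_out(motion=[0,0,0,-0.1,0,0.5,0,0,0,0,-0.1,0,0.8,0,0,0,0,0,0,0.8,0,0,0,0,0,0,0.6,0,0,0,0,0,0,0.4,0,0,0,0,0,0,0.3,0,0,0,0,0,0,0.2,0,0,0,0,0,0,0.1,0,0,0,0,0,0,0.1,0,0,0,0,0,0,0,0])

```text
t: 25.05
tcp_pos: [432.4, -97.7, 46.8]
ee_rot: [-3.142, -0.0, 0.065]
ft_force: [0.2, -0.0, -2.4]
gripper_width: 20.0
```

carry_out(motion=[0,0,0,0.2,0,0,0,0,0,0,0.3,0,0,0,0,0,0,0.3,0,0,0,0,0,0,0.3,0,0,0,0,0,0,0.3,0,0,0,0,0,0,0.3,0,0,0,0,0,0,0.3,0,0,0,0,0,0,0.3,0,0,0,0,0,0,0.3,0,0,0,0,0,0,0.3,0,0,0])

```text
t: 26.05
tcp_pos: [461.5, -95.7, 46.7]
ee_rot: [-3.142, 0.0, 0.065]
ft_force: [-0.2, -1.0, -2.4]
gripper_width: 19.8
```

carry_out(motion=[0,0,0,0.2,0,0,0,0,0,0,0.2,0,0,0,0,0,0,0.2,0,0,0,0,0,0,0.2,0,0,0,0,0,0,0.1,0,0,0,0,0,0,0.1,0,0,0,0,0,0,0.1,0,0,0,0,0,0,0.1,0,0,0,0,0,0,0.1,0,0,0,0,0,0,0.1,0,0,0])

```text
t: 27.05
tcp_pos: [475.1, -94.9, 46.7]
ee_rot: [-3.142, 0.0, 0.065]
ft_force: [-1.2, -0.1, -3.1]
gripper_width: 20.0
```

carry_out(motion=[0,0,0,0.1,0,0,0,0,0,0,0.1,0,0,0,0,0,0,0.1,0,0,0,0,0,0,0.1,0,0,0,0,0,0,0.1,0,0,0,0,0,0,0.1,0,0,0,0,0,0,0.1,0,0,0,0,0,0,0.1,0,0,0,0,0,0,0,0,0,0,0,0,0,0,0,0,0])

```text
t: 28.05
tcp_pos: [483.4, -94.4, 46.8]
ee_rot: [3.142, -0.0, 0.065]
ft_force: [-0.8, -0.8, -4.4]
gripper_width: 19.9
```

Run:
```python
from h import *
F=[robot.read_state()["ft_force"]]; print(F, robot.read_state()["tcp_pos"])
c=capture("scene"); crop(c,310,190,90,75,8,"s11.png")
```

```text
[array([-0.76604298, -0.77299589, -4.38156611])] [483.3563786  -94.35028598  46.75828374]
```

View pics/s11.png

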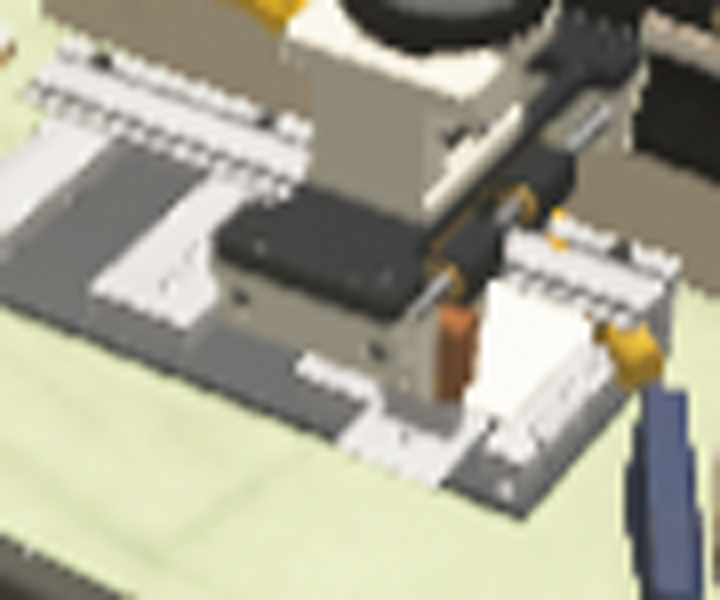

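The plate is under the lip with its near edge close in front of the handle. I'll lower the blade into the channel and withdraw.

carry_out(motion=[0,0,0,0,0,0.1,0,0,0,0,0,0,0.1,0,0,0,0,0,0,0.1,0,0,0,0,0,0,0.2,0,0,0,0,0,0,0.2,0,0,0,0,0,0,0.2,0,0,0,0,0,0,0.2,0,0,0,0,0,0,0,0,0,0,0,-0.3,0,0,0,0,0,0,-0.5,0,0,0])

```text
t: 29.1
tcp_pos: [475.2, -94.9, 35.8]
ee_rot: [3.142, -0.0, 0.065]
ft_force: [-0.6, -0.4, -1.3]
gripper_width: 19.9
```

carry_out(motion=[0,0,0,-1,0,0,0,0,0,0,-1.5,0,0,0,0,0,0,-1.5,0,0,0,0,0,0,-1.5,0,0,0,0,0,0,-1.5,0,0,0,0,0,0,-1.5,0,0,0,0,0,0,-1.5,0,0,0,0,0,0,0,0,-1,0,0,0,0,0,0,-1,0,0,0,0,0,0,0,0])

```text
t: 30.1
tcp_pos: [377.2, -101.5, 57.3]
ee_rot: [3.141, -0.004, 0.065]
ft_force: [0.7, -0.3, -1.2]
gripper_width: 20.0
```

```bash
cat >> h.py <<'E'
def white(k,box,zz,amin=60):
    h=cv2.cvtColor(k["image"],cv2.COLOR_RGB2HSV); m=(h[...,1]<25)&(h[...,2]>228)
    x0,y0,x1,y1=box; mm=np.zeros(m.shape,np.uint8); mm[y0:y1,x0:x1]=m[y0:y1,x0:x1]*255
    for q in cv2.findContours(mm,cv2.RETR_EXTERNAL,cv2.CHAIN_APPROX_NONE)[0]:
        if cv2.contourArea(q)<amin: continue
        P=ray(k,q.reshape(-1,2),zz)[:,:2]; r=cv2.minAreaRect(P.astype(np.float32))
        print("white ctr",np.round(r[0],1),"size",np.round(r[1],1),"ang",round(r[2],1),"corners",cv2.boxPoints(r).round().tolist())
E
python3 - <<'E'
from h import *
s=robot.read_state(); print(s["tcp_pos"],s["ee_rot"],s["ft_force"])
c=capture("scene"); white(c,(325,195,400,255),26); white(c,(222,160,312,225),16); steel(c,(385,240,500,325),5)
cv2.imwrite("pics/raw12.png",c["image"][:,:,::-1])
E
```

```text
[ 377.24615417 -101.50797433   57.29497306] [ 3.1411384  -0.0035694   0.06522623] [ 0.705504   -0.29833375 -1.18705434]
white ctr [446.4 -95.8] size [62.1 36.1] ang 6.6 corners [[414.0, -81.0], [418.0, -117.0], [479.0, -110.0], [475.0, -74.0]]
white ctr [527.1 -98.4] size [90.2 77.3] ang 3.1 corners [[480.0, -62.0], [484.0, -139.0], [574.0, -135.0], [570.0, -57.0]]
white ctr [562.1  63.6] size [118.7  41.9] ang 82.8 corners [[534.0, 7.0], [576.0, 2.0], [590.0, 120.0], [549.0, 125.0]]
white ctr [538.8 240.3] size [89.3 73.8] ang 4.6 corners [[491.0, 273.0], [497.0, 200.0], [586.0, 207.0], [580.0, 281.0]]
ctr [ 705.3 -369.9] size [104.5  55.9] ang 83.0 corners [[671.0, -418.0], [727.0, -425.0], [739.0, -321.0], [684.0, -315.0]]
```

Run:
```python
from h import *
c=capture("scene"); h=cv2.cvtColor(c["image"],cv2.COLOR_RGB2HSV)
th=.0618; R=np.array([[np.cos(th),-np.sin(th)],[np.sin(th),np.cos(th)]])
exp=np.r_[R@[-27,-94]+[530.8,.8],26]; p=proj(c,[exp])[0]; print(p)
u,v=p.round().astype(int); g=cv2.cvtColor(c["image"],cv2.COLOR_RGB2GRAY).astype(int)
W=g[v-6:v+7,u-8:u+9]; print(W)
m=np.clip(225-W,0,None)
# near edge profile along local x at y=-94+-12 and lateral profile at x=-20
for yy in(-106,-94,-82):
    X=np.array([np.r_[R@[x,yy]+[530.8,.8],24] for x in range(-52,-28,2)]); q=proj(c,X).astype(np.float32)
    print(yy,cv2.remap(g.astype(np.float32),q[:,0].reshape(1,-1),q[:,1].reshape(1,-1),1)[0].round().astype(int))
```

```text
[367.04450205 236.73002407]
[[ 53  51  52 124 233 251 251 251 251 251 252 252 252 252 252 252 252]
 [ 53  52  80 232 251 251 251 251 251 251 252 251 252 252 252 252 252]
 [ 53  81 223 251 251 251 251 251 251 251 252 252 252 252 252 252 252]
 [ 81 223 251 251 251 251 251 251 251 252 252 252 252 252 252 252 252]
 [223 251 251 251 251 251 251 251 251 251 252 252 252 252 252 252 252]
 [250 251 251 251 251 251 242 216 239 251 252 252 252 252 252 252 252]
 [237 244 251 252 251 251 242 184 235 251 252 252 252 252 252 252 252]
 [168 191 230 245 251 252 251 245 250 252 252 252 252 252 252 252 252]
 [131 122 140 187 230 241 247 251 252 252 252 252 252 252 252 252 252]
 [119 113 113 117 139 166 201 233 247 252 252 252 252 252 252 252 246]
 [185 140 115 113 113 113 117 142 198 234 242 248 252 252 252 249 231]
 [233 216 185 141 115 112 112 113 116 141 175 204 234 248 249 238 233]
 [238 238 232 217 207 185 139 114 113 113 112 116 143 238 233 233 242]]
-106 [115 114 116 126 166 206 238 245 250 252 252 252]
-94 [116 113 114 132 159 191 220 240 249 248 247 240]
-82 [131 115 117 126 145 187 224 243 249 251 251 251]
```

carry_out(motion=[0,0,0,0.3,-1,-1,0,0,0,0,0.3,-3,-1,0,0,0,0,0.3,-4.5,0,0,0,0,0,0.3,-4.5,0,0,0,0,0,0.3,-4.5,0,0,0,0,0,0.3,-4.5,0,0,0,0,0,0.3,-4.5,0,0,0,0,0,0.3,-3.8,0,0,0,0,0,0.3,-2,0,0,0,0,0,0.3,-1,0,0])

```text
t: 31.2
tcp_pos: [383.6, 235.5, 75.4]
ee_rot: [-3.141, -0.0, 0.069]
ft_force: [-0.2, -0.2, -1.6]
gripper_width: 19.8
```

carry_out(motion=[0,0,0,0,0,1,0,0,0,0,0,0,1,0,0,0,0,0,0,1,0,0,0,0,0,0,0.7,0,0,0,0,0,0,0.2,0,0,0,0,0,0,0.05,0,0,0,0,0,0,0.05,0,0,0,0,0,0,0.05,0,0,0,0,0,0,0.05,0,0,0,0,0,0,0.05,0])

```text
t: 32.2
tcp_pos: [383.8, 233.1, 34.6]
ee_rot: [-3.141, -0.0, 0.065]
ft_force: [-3.6, -0.9, 7.6]
gripper_width: 19.9
```

Run:
```python
from h import *
s=robot.read_state(); print(s["tcp_pos"],s["ee_rot"],s["ft_force"])
c=capture("scene"); white(c,(222,160,312,225),16)
# blade right edge etc: steel tip region
g=cv2.cvtColor(c["image"],cv2.COLOR_RGB2GRAY)
for y in(-21,0,21): print(y,proj(c,[s["tcp_pos"]+[94.8-.065*y,6.2+y-1.2,-25.8]]).round(1))
```

```text
[383.78842843 233.1425689   34.5936605 ] [-3.14095951e+00 -3.50630168e-04  6.50802399e-02] [-3.58009243 -0.91288632  7.60929127]
white ctr [423.2 228.7] size [93.3 38.3] ang 9.9 corners [[374.0, 240.0], [381.0, 202.0], [472.0, 218.0], [466.0, 256.0]]
white ctr [539.  240.3] size [89.2 73.7] ang 4.3 corners [[492.0, 274.0], [497.0, 200.0], [586.0, 207.0], [581.0, 280.0]]
-21 [[282.7 209.9]]
0 [[277.6 207.9]]
21 [[272.7 205.9]]
```

carry_out(motion=[0,0,0,0.3,0,0,0,0,0,0,0.4,0,0,0,0,0,0,0.4,0,0,0,0,0,0,0.4,0,0,0,0,0,0,0.4,0,0,0,0,0,0,0.4,0,0,0,0,0,0,0.4,0,0,0,0,0,0,0.4,0,0,0,0,0,0,0.4,0,0,0,0,0,0,0.4,0,0,0])

```text
t: 33.25
tcp_pos: [419.3, 235.5, 34.6]
ee_rot: [-3.141, 0.006, 0.066]
ft_force: [-16.6, -1.8, 24.6]
gripper_width: 20.2
```

carry_out(motion=[0,0,0,0.5,0,0,0,0,0,0,0.5,0,0,0,0,0,0,0.5,0,0,0,0,0,0,0.5,0,0,0,0,0,0,0.5,0,0,0,0,0,0,0.5,0,0,0,0,0,0,0.5,0,0,0,0,0,0,0.5,0,0,0,0,0,0,0.5,0,0,0,0,0,0,0.5,0,0,0])

```text
t: 34.25
tcp_pos: [466.1, 239.1, 35.2]
ee_rot: [-3.14, 0.011, 0.067]
ft_force: [-28.8, -2.4, 41.5]
gripper_width: 20.3
```

```bash
cat >> h.py <<'E'
def dots(c,z,ctr,th,half=32):
    # dark dots on centreline near expected centre: centroid of dark pixels in small windows
    g=cv2.cvtColor(c["image"],cv2.COLOR_RGB2GRAY).astype(float); out=[]
    for s in(1,-1):
        p=proj(c,[[ctr[0]+s*half*np.cos(th),ctr[1]+s*half*np.sin(th),z]])[0]; u,v=p.round().astype(int); best=None
        W=g[v-4:v+5,u-4:u+5]; w=np.clip(np.median(W)-12-W,0,None); yy,xx=np.mgrid[-4:5,-4:5]
        if w.sum()>0: out.append([u+(w*xx).sum()/w.sum(),v+(w*yy).sum()/w.sum()])
        else: out.append([np.nan]*2)
    P=ray(c,out,z)[:,:2]; return P
E
python3 - <<'E'
from h import *
s=robot.read_state(); print(s["tcp_pos"],s["ee_rot"],s["ft_force"])
c=capture("scene"); P=dots(c,18,[543,242],.065); print(P,P.mean(0))
E
```

```text
[466.11697748 239.14222163  35.21832258] [-3.14043713  0.01113094  0.06724848] [-28.80585957  -2.37527239  41.49644727]
[[590.97401656 253.30884386]
 [504.93486338 251.79944551]] [547.95443997 252.55414468]
```

carry_out(motion=[0,0,0,0,0,-0.05,0,0,0,0,0,0,-0.05,0,0,0,0,0,0,0,0,0,0,0,0.2,0,0,0,0,0,0,0.2,0,0,0,0,0,0,0.2,0,0,0,0,0,0,0.2,0,0,0,0,0,0,0,0,0,0,0,0,0,0,0,0,0,0,0,0,0,0,0,0])

```text
t: 35.3
tcp_pos: [478.9, 239.3, 35.4]
ee_rot: [-3.141, 0.003, 0.065]
ft_force: [-8.3, -0.7, 11.0]
gripper_width: 19.9
```

Run:
```python
from h import *
s=robot.read_state(); print(s["tcp_pos"],s["ee_rot"],s["ft_force"])
c=capture("scene"); crop(c,225,150,100,75,8,"s12.png")
```

```text
[478.92563703 239.27619927  35.37373238] [-3.14142616e+00  2.86423811e-03  6.54804432e-02] [-8.27997116 -0.73641803 10.96936945]
```

View pics/s12.png

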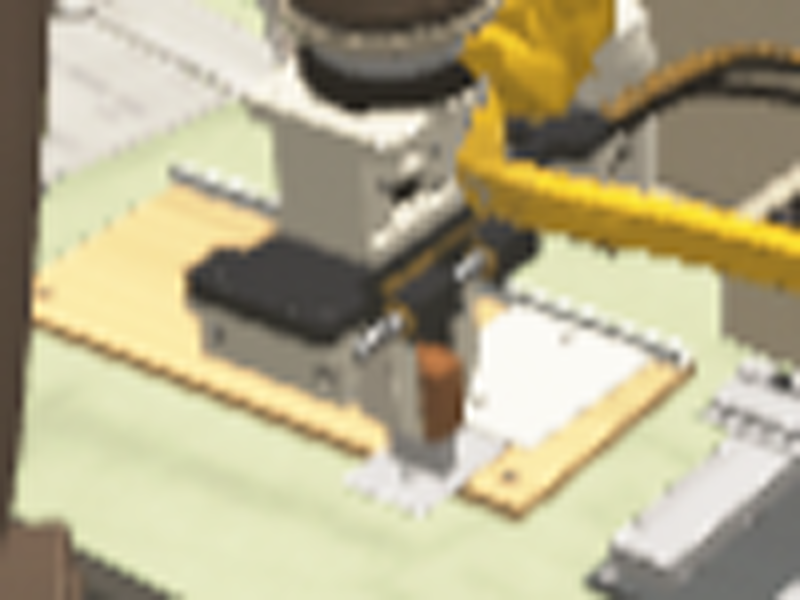

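The blade is under the medium plate, dots at crop (567,338) and (480,398). Lifting.

Run:
```python
from h import *
c=capture("scene"); s=robot.read_state()["tcp_pos"]
L=lambda q,z:ray(c,np.array(q,float)/8-.43+[225,150],z)[:,:2]
w=L([(567,338),(480,398)],18); m=w.mean(0)-s[:2]; u=np.array([.998,.065]); n=np.array([-.065,.998])
print(w,w.mean(0),"along",m@u,"left",m@n)
```

```text
[[578.2244856  243.37481075]
 [520.87528144 243.5476637 ]] [549.54988352 243.46123723] along 70.76100572869058 left -0.41951514421142644
```

carry_out(motion=[0,0,0,0,0,-0.05,0,0,0,0,0,0,-0.05,0,0,0,0,0,0,-0.1,0,0,0,0,0,0,-0.1,0,0,0,0,0,0,-0.2,0,0,0,0,0,0,-0.3,0,0,0,0,0,0,-0.4,0,0,0,0,0,0,-0.5,0,0,0,0,0,0,-0.6,0,0,0,0,0,0,-0.6,0])

```text
t: 36.4
tcp_pos: [480.9, 239.3, 65.0]
ee_rot: [-3.141, -0.001, 0.065]
ft_force: [0.5, 0.4, -3.6]
gripper_width: 19.6
```

carry_out(motion=[0,0,0,-0.2,0.5,-0.6,0,0,0,0,-0.5,1,-0.5,0,0,0,0,-0.6,1.5,-0.4,0,0,0,0,-0.7,2,-0.3,0,0,0,0,-0.7,2.5,-0.2,0,0,0,0,-0.7,3,0,0,0,0,0,-0.7,3,0,0,0,0,0,-0.7,3,0,0,0,0,0,-0.6,2.5,0,0,0,0,0,-0.5,2,0,0])

```text
t: 37.4
tcp_pos: [433.5, 22.5, 84.4]
ee_rot: [3.141, 0.001, 0.062]
ft_force: [-1.1, 0.1, -2.7]
gripper_width: 20.0
```

carry_out(motion=[0,0,0,-0.4,1.5,0,0,0,0,0,-0.3,1,0,0,0,0,0,-0.2,0.8,0,0,0,0,0,0,0.5,0,0,0,0,0,0,0.3,0,0,0,0,0,0,0.15,0,0,0,0,0,0,0,0.3,0,0,0,0,0,0,0.5,0,0,0,0,0,0,0.5,0,0,0,0,0,0,0.3,0])

```text
t: 38.4
tcp_pos: [428.8, -16.9, 67.5]
ee_rot: [3.142, 0.001, 0.065]
ft_force: [0.9, 0.3, -2.4]
gripper_width: 19.9
```

Run:
```python
from h import *
s=robot.read_state(); p=s["tcp_pos"]; print(p,s["ee_rot"],s["ft_force"])
c=capture("scene"); g=cv2.cvtColor(c["image"],cv2.COLOR_RGB2GRAY)
u=np.array([.998,.065]); n=np.array([-.065,.998]); z=p[2]-24.6+8
# lateral profile across right plate edge at several 'along', and far dot window
for a in(60,80,95):
    off=np.arange(-44,-26,1.5); X=[np.r_[p[:2]+a*u+o*n,z-2.5] for o in off]; q=proj(c,X).astype(np.float32)
    print(a,cv2.remap(g,q[:,0].reshape(1,-1),q[:,1].reshape(1,-1),1)[0])
P=dots(c,z,p[:2]+69*u-.8*n,.065); print("dots along/left",[( (k-p[:2])@u,(k-p[:2])@n) for k in P])
```

```text
[428.76100011 -16.94850466  67.53635443] [3.14156512e+00 7.95146744e-04 6.54192899e-02] [ 0.85888625  0.26069716 -2.35383851]
60 [227 213 181 166 188 221 243 249 251 251 251 251]
80 [228 202 172 175 201 229 242 249 250 251 251 251]
95 [227 207 173 156 193 224 242 249 251 251 251 251]
dots along/left [(np.float64(115.11353629546183), np.float64(4.5406524350934605)), (np.float64(31.727130288229887), np.float64(5.037059322186989))]
```

carry_out(motion=[0,0,0,0,0,0.3,0,0,0,0,0,0,0.4,0,0,0,0,0,0,0.4,0,0,0,0,0,0,0.4,0,0,0,0,0,0,0.2,0,0,0,0,0,0,0.15,0,0,0,0,0,0,0.1,0,0,0,0,0,0,0.1,0,0,0,0,0,0,0.1,0,0,0,0,0,0,0,0])

```text
t: 39.45
tcp_pos: [429.0, -17.2, 46.7]
ee_rot: [-3.142, 0.0, 0.065]
ft_force: [-0.4, 0.1, -3.1]
gripper_width: 19.8
```

carry_out(motion=[0,0,0,0.2,0,0,0,0,0,0,0.3,0,0,0,0,0,0,0.3,0,0,0,0,0,0,0.3,0,0,0,0,0,0,0.3,0,0,0,0,0,0,0.3,0,0,0,0,0,0,0.3,0,0,0,0,0,0,0.3,0,0,0,0,0,0,0.3,0,0,0,0,0,0,0.3,0,0,0])

```text
t: 40.45
tcp_pos: [458.2, -15.3, 46.7]
ee_rot: [-3.142, -0.0, 0.065]
ft_force: [0.2, -0.3, -2.8]
gripper_width: 19.7
```

carry_out(motion=[0,0,0,0.2,0,0,0,0,0,0,0.2,0,0,0,0,0,0,0.2,0,0,0,0,0,0,0.2,0,0,0,0,0,0,0.2,0,0,0,0,0,0,0.2,0,0,0,0,0,0,0.1,0,0,0,0,0,0,0.1,0,0,0,0,0,0,0.1,0,0,0,0,0,0,0.1,0,0,0])

```text
t: 41.45
tcp_pos: [473.9, -14.3, 46.7]
ee_rot: [-3.142, 0.0, 0.065]
ft_force: [-0.7, -0.2, -3.3]
gripper_width: 19.8
```

carry_out(motion=[0,0,0,0.1,0,0,0,0,0,0,0.1,0,0,0,0,0,0,0.1,0,0,0,0,0,0,0.1,0,0,0,0,0,0,0.1,0,0,0,0,0,0,0.1,0,0,0,0,0,0,0.1,0,0,0,0,0,0,0,0,0,0,0,0,0,0,0,0,0,0,0,0,0,0,0,0])

```text
t: 42.45
tcp_pos: [481.1, -13.8, 46.8]
ee_rot: [3.142, -0.0, 0.065]
ft_force: [-0.7, -0.1, -2.7]
gripper_width: 19.9
```

carry_out(motion=[0,0,0,0,0,0.1,0,0,0,0,0,0,0.1,0,0,0,0,0,0,0.1,0,0,0,0,0,0,0.1,0,0,0,0,0,0,0.2,0,0,0,0,0,0,0.3,0,0,0,0,0,0,0.3,0,0,0,0,0,0,0,0,0,0,0,-0.3,0,0,0,0,0,0,-0.5,0,0,0])

```text
t: 43.45
tcp_pos: [472.9, -14.4, 34.8]
ee_rot: [3.142, -0.0, 0.065]
ft_force: [-0.4, 0.2, -1.6]
gripper_width: 20.1
```

carry_out(motion=[0,0,0,-1,0,0,0,0,0,0,-1.5,0,0,0,0,0,0,-1.5,0,0,0,0,0,0,-1.5,0,0,0,0,0,0,-1.5,0,0,0,0,0,0,-1.5,0,0,0,0,0,0,-1.5,0,0,0,0,0,0,0,0,-1,0,0,0,0,0,0,-1,0,0,0,0,0,0,-1,0])

```text
t: 44.45
tcp_pos: [374.2, -20.8, 66.0]
ee_rot: [3.142, -0.002, 0.065]
ft_force: [0.1, -0.8, -1.8]
gripper_width: 19.4
```

```bash
cat >> h.py <<'E'
def edges(c,ys):
    th=.0618; R=np.array([[np.cos(th),-np.sin(th)],[np.sin(th),np.cos(th)]]); g=cv2.cvtColor(c["image"],cv2.COLOR_RGB2GRAY).astype(np.float32)
    for yy in ys:
        X=np.array([np.r_[R@[x,yy]+[530.8,.8],24] for x in range(-60,-28,2)]); q=proj(c,X).astype(np.float32)
        print(yy,cv2.remap(g,q[:,0].reshape(1,-1),q[:,1].reshape(1,-1),1)[0].round().astype(int))
E
python3 - <<'E'
from h import *
s=robot.read_state(); print(s["tcp_pos"],s["ee_rot"],s["ft_force"])
c=capture("scene"); edges(c,(-106,-94,-82,-26,-12,2))
E
```

```text
[374.24857579 -20.82395394  66.00036765] [ 3.14154902e+00 -1.65306952e-03  6.49354415e-02] [ 0.12314532 -0.78280779 -1.80706936]
-106 [116 117 116 115 115 116 119 128 167 206 238 245 250 252 252 252]
-94 [117 117 116 115 115 115 116 134 160 192 220 241 249 248 247 240]
-82 [119 120 119 119 119 118 120 128 147 188 225 243 249 251 251 251]
-26 [123 124 124 120 121 120 118 131 166 208 232 241 249 251 251 251]
-12 [237 237 237 237 238 237 228 215 204 214 230 244 248 248 242 226]
2 [237 238 238 238 237 236 230 218 209 211 227 241 249 251 251 251]
```

carry_out(motion=[0,0,0,0,2,-1,0,0,0,0,0.5,4,-1,0,0,0,0,0.9,4.5,0,0,0,0,0,0.9,4.5,0,0,0,0,0,0.9,4.5,0,0,0,0,0,1.0,4.5,0,0,0,0,0,1.0,4.5,0,0,0,0,0,1.0,4.5,0,0,0,0,0,1.0,3.5,0,0,0,0,0,0.8,2,0,0])

```text
t: 45.5
tcp_pos: [478.4, -403.9, 85.3]
ee_rot: [3.139, -0.0, 0.063]
ft_force: [0.2, 0.7, -1.6]
gripper_width: 19.8
```

Run:
```python
from h import *
s=robot.read_state(); print(s["tcp_pos"],s["ee_rot"],s["ft_force"])
c=capture("scene"); h=cv2.cvtColor(c["image"],cv2.COLOR_RGB2HSV)
steel(c,(385,235,500,325),5,20)
# mat mask + gauge: look at bright pixels inside mat quad
mat=[(401,-235,3),(621,-235,3),(621,-455,3),(401,-455,3)]
m=np.zeros(h.shape[:2],np.uint8); cv2.fillConvexPoly(m,proj(c,mat).astype(int),255); print(proj(c,mat).round())
b=((h[...,2]>90)&(m>0)).astype(np.uint8)
n,l,st,ce=cv2.connectedComponentsWithStats(b)
for i in range(1,n):
    if st[i,4]>3:
        W=ray(c,np.argwhere(l==i)[:,::-1],7)[:,:2]; print(st[i],ray(c,[ce[i]],7)[0].round(1),W.min(0).round(),W.max(0).round())
```

```text
[ 478.37722375 -403.92742573   85.32645598] [ 3.13873173e+00 -4.23489612e-04  6.27302264e-02] [ 0.21137575  0.71052781 -1.60749651]
ctr [ 699.4 -409.6] size [23.9 57.9] ang 83.4 corners [[669.0, -418.0], [727.0, -425.0], [730.0, -401.0], [672.0, -394.0]]
ctr [ 754.2 -392.5] size [45.1 41.5] ang 20.3 corners [[726.0, -381.0], [740.0, -420.0], [783.0, -404.0], [768.0, -365.0]]
[[388. 283.]
 [425. 241.]
 [496. 271.]
 [464. 319.]]
[ 388  241  108   47 1051] [ 553.  -336.7    7. ] [ 398. -455.] [ 619. -234.]
[450 255   2   3   5] [ 600.7 -325.7    7. ] [ 595. -328.] [ 605. -323.]
[415 275   4   3  10] [ 465.7 -285.9    7. ] [ 460. -290.] [ 471. -281.]
```

carry_out(motion=[0,0,0,0,0,1,0,0,0,0,0,0,1.3,0,0,0,0,0,0,1.3,0,0,0,0,0,0,1,0,0,0,0,0,0,0.5,0,0,0,0,0,0,0.3,0,0,0,0,0,0,0.15,0,0,0,0,0,0,0.1,0,0,0,0,0,0,0.08,0,0,0,0,0,0,0,0])

```text
t: 46.55
tcp_pos: [478.2, -400.0, 28.4]
ee_rot: [3.141, -0.001, 0.065]
ft_force: [-1.5, 2.3, 5.8]
gripper_width: 20.0
```

carry_out(motion=[0,0,0,0,0,0,0.4,0,0,0,0,0,0,0.7,0,0,0,0,0,0,0.7,0,0,0,0,0,0,0.7,0,0,0,0,0,-1,0.7,0,0,0,0,0,-2,0.7,0,0,0,0,0,-3,0.7,0,0,0,-2,-3,-2,0.7,0,0,0,-2,-4,-1,0.7,0,0,0,-2,-4,0,0.7])

```text
t: 47.55
tcp_pos: [411.0, -293.9, 119.3]
ee_rot: [3.14, -0.003, 0.064]
ft_force: [1.1, 0.2, 0.4]
gripper_width: 64.0
```

Run:
```python
from h import *
s=robot.read_state(); print(s["tcp_pos"],s["ee_rot"],s["ft_force"],s["gripper_width"])
c=capture("scene"); crop(c,300,190,200,140,4,"s13.png"); cv2.imwrite("pics/raw13.png",c["image"][:,:,::-1])
a=cv2.imread("pics/scene0.png")
L=lambda q,z:ray(c,np.array(q,float)/6.3-.42+[380,235],z)[:,:2].round(1)
print("initial gauge dots",L([(231,262),(281,203)],21),"tip corners",L([(375,93),(400,107)],7),"grip base",L([(290,187),(325,210)],7))
```

```text
[ 410.95127406 -293.90584548  119.32180371] [ 3.13998832e+00 -3.03110480e-03  6.39014562e-02] [1.13934017 0.19854987 0.40469636] 64.00699844650612
initial gauge dots [[ 451.2 -292.2]
 [ 497.9 -292.1]] tip corners [[ 607.5 -286.4]
 [ 605.3 -300.3]] grip base [[ 524.6 -284.6]
 [ 520.2 -304.3]]
```

View pics/s13.png

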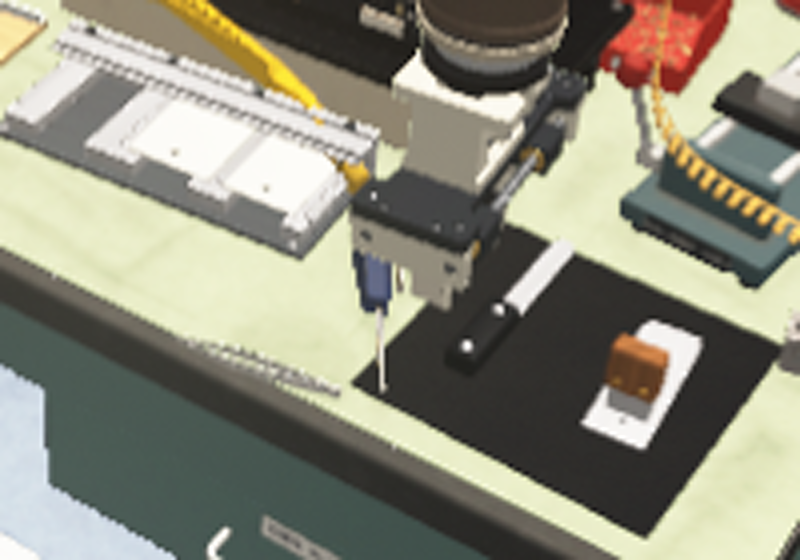

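The picture shows both plates side by side in the gate at equal depth, the lifter flat on the mat, and the gauge unmoved (dots at crop (467,346) and (499,310), tip (563,250)).

Run:
```python
from h import *
s=robot.read_state(); print(s["joint_pos"].round(2),s["tcp_pos"],s["ee_rot"])
c=capture("scene"); L=lambda q,z:ray(c,np.array(q,float)/4-.375+[300,190],z)[:,:2].round(1)
print(L([(467,346),(499,310)],21),L([(563,250)],7)); print("white plates dots",L([(176,152),(266,187)],26), "bay pts near dot expected small(509.6,-94.6) med(504.6,-12.6)")
```

```text
[ 0.13  0.38  0.49  2.04 -0.26  0.79  0.85] [ 405.30601684 -285.95784976  117.09562073] [-3.13446266  0.00351757  0.06604438]
[[ 451.5 -292.4]
 [ 497.  -293.1]] [[ 598.2 -295. ]]
white plates dots [[504.1 -12.5]
 [509.4 -91.5]] bay pts near dot expected small(509.6,-94.6) med(504.6,-12.6)
```

carry_out(motion=[0,0,-0.148,0,0,0,0.7,0,0,-0.148,0,0,0,0.7,0,0,-0.148,0,0,0,0.7,0,0,-0.148,0,0,0,0.7,0,0,-0.148,0,0,0,0.7,0,0,-0.148,0,0,0,0.7,0,0,-0.148,0,0,0,0.7,0,0,-0.148,0,0,0,0.7,0,0,-0.148,0,0,0,0.7,0,0,-0.148,0,0,0,0.7])

```text
t: 48.65
tcp_pos: [411.2, -294.6, 118.0]
ee_rot: [3.141, 0.001, 1.55]
ft_force: [-0.6, -0.7, 0.2]
gripper_width: 64.4
```

carry_out(motion=[0,0,-0.026,-0.3,2,0,0.7,0,0,0,-0.3,3,0,0.7,0,0,0,0,2,1,0.7,0,0,0,0,0,2,0.7,0,0,0,0,0,2,0.7,0,0,0,0,0,1,0.7,0,0,0,0,0,0,0.7,0,0,0,0,0,0,0.7,0,0,0,0,0,0,0.7,0,0,0,0,0,0,0.7])

```text
t: 49.65
tcp_pos: [481.4, -300.8, 58.4]
ee_rot: [3.14, 0.001, 1.571]
ft_force: [0.1, -0.2, 0.2]
gripper_width: 64.0
```

carry_out(motion=[0,0,0,0.83,-0.64,0,0.7,0,0,0,0,0,1,0.7,0,0,0,0,0,1.5,0.7,0,0,0,0,0,1.5,0.7,0,0,0,0,0,0.9,0.7,0,0,0,0,0,0.3,0.7,0,0,0,0,0,0,0.3,0,0,0,0,0,0,0,0,0,0,0,0,0,0,0,0,0,0,0,0,0])

```text
t: 50.65
tcp_pos: [474.8, -292.3, 5.9]
ee_rot: [3.141, 0.0, 1.571]
ft_force: [0.6, 0.2, 0.5]
gripper_width: 37.0
```

carry_out(motion=[0,0,0,0,0,0,0,0,0,0,0,0,0,0,0,0,0,0,0,0,0,0,0,0,0,0,0,0,0,0,0,0,0,-0.5,0,0,0,0,0,0,-1.5,0,0,0,0,0,0,-2,0,0,0,0,0,0,-2,0,0,0,0,0,0,-1,0,0,0,0,0,0,0,0])

```text
t: 51.65
tcp_pos: [475.2, -292.6, 76.7]
ee_rot: [3.139, 0.001, 1.571]
ft_force: [0.3, -0.2, -2.1]
gripper_width: 23.9
```

Run:
```python
from h import *
s=robot.read_state(); p=s["tcp_pos"]; print(p,s["ee_rot"],s["ft_force"],s["ft_torque"],s["gripper_width"])
c=capture("scene"); h=cv2.cvtColor(c["image"],cv2.COLOR_RGB2HSV); g=h[...,2]
# bright blade against the mat/bench: search for tip along blade line
for z in (p[2]-3+4,):
    for a in(60,90,120):
        off=np.arange(-16,17,2); q=proj(c,[[p[0]+a,p[1]+o,z] for o in off]).astype(np.float32); print(a,cv2.remap(g,q[:,0].reshape(1,-1),q[:,1].reshape(1,-1),1)[0], cv2.remap(h[...,1],q[:,0].reshape(1,-1),q[:,1].reshape(1,-1),1)[0])
    al=np.arange(116,156,3); q=proj(c,[[p[0]+a,p[1],z] for a in al]).astype(np.float32); print(cv2.remap(g,q[:,0].reshape(1,-1),q[:,1].reshape(1,-1),1)[0],cv2.remap(h[...,1],q[:,0].reshape(1,-1),q[:,1].reshape(1,-1),1)[0])
```

```text
[ 475.24718201 -292.61966952   76.66465552] [3.13936846e+00 1.06805214e-03 1.57087060e+00] [ 0.25440093 -0.22334196 -2.05367898] [0.04292135 0.05940613 0.01170897] 23.917076581975042
60 [116 113  94 115  91  52  43  41  41  41  41  41  41  41  42  42  42] [ 27  37  64 120 111  56  23  14  15  13  14  16  16  19  19  15  12]
90 [177 108  62  43  40  42  46  53  61  75  78  84  88  86  88  95  93] [ 50  35  22  15  13   9   3   3  22  82 103 121 119 111 123 133 123]
120 [ 70  70  69  69  69  89 124 154 175 192 197 199 207 207 202 187 193] [11 11  9  8  9 15 28 36 37 36 36 36 35 35 35 36 37]
[177 179 167 159 159 159 159 160 160 161 160 160 160 160] [36 36 38 38 37 36 37 38 37 37 37 36 36 36]
```

carry_out(motion=[0,0,-0.062,0,0,0,0,0,0,0,1.95,-0.71,0,0,0,0,0,3.5,-1.28,0,0,0,0,0,4.5,-1.64,0,0,0,0,0,4.5,-1.64,0,0,0,0,0,3.5,-1.28,0,0,0,0,0,1.6,-0.58,1,0,0,0,0,0,0,1.5,0,0,0,0,0,0,1.2,0,0,0,0,0,0,0.5,0])

```text
t: 52.7
tcp_pos: [390.0, -101.1, 32.0]
ee_rot: [-3.139, -0.001, 1.634]
ft_force: [-1.0, -0.4, -0.9]
gripper_width: 24.0
```

Run:
```python
from h import *
s=robot.read_state(); p=s["tcp_pos"]; print(p,s["ee_rot"],s["ft_force"])
c=capture("scene"); g=cv2.cvtColor(c["image"],cv2.COLOR_RGB2GRAY); u=np.array([.998,.062]); n=np.array([-.062,.998])
for a in(115,125,132,138,145):
    off=np.arange(-20,21,2); q=proj(c,[np.r_[p[:2]+a*u+o*n,p[2]+1] for o in off]).astype(np.float32); print(a,cv2.remap(g,q[:,0].reshape(1,-1),q[:,1].reshape(1,-1),1)[0])
```

```text
[ 390.00194566 -101.07505184   31.95568228] [-3.13893887e+00 -5.47529418e-04  1.63350322e+00] [-1.03096687 -0.38958047 -0.90278105]
115 [ 68  68  68  69  69  68  68  68  69  69  68  68  69  69  73  88 118 148
 156 159 158]
125 [ 68  67  68  68  68  68  68  68  68  68  68  68  68  69  71  89 120 144
 158 160 160]
132 [ 68  68  68  67  68  68  68  68  69  68  68  68  68  68  74  91 122 147
 158 160 160]
138 [ 68  68  68  68  68  68  68  68  68  69  68  68  68  68  74  88 122 148
 157 159 159]
145 [ 67  67  68  68  78  99 113 116 112 138 161 168 156 137 141 152 153 143
 155 159 159]
```

carry_out(motion=[0,0,0,0,0,0.05,0,0,0,0,0,0,0.05,0,0,0,0,0,0,0.05,0,0,0,0,0,0,0.05,0,0,0,0,0,0,0.03,0,0,0,0,0,0,0.03,0,0,0,0,0,0,0.02,0,0,0,0,0,0,0.02,0,0,0,0,0,0,0.0,0,0,0,0,0,0,0,0])

```text
t: 53.75
tcp_pos: [391.2, -101.4, 30.4]
ee_rot: [-3.142, -0.0, 1.633]
ft_force: [-0.0, -0.4, -1.5]
gripper_width: 23.5
```

carry_out(motion=[0,0,0,0,0,0.03,0,0,0,0,0,0,0.03,0,0,0,0,0,0,0.03,0,0,0,0,0,0,0.03,0,0,0,0,0,0,0.03,0,0,0,0,0,0,0,0,0,0,0,0,0,0,0,0,0,0,0,0,0,0,0,0,0,0,0,0,0,0,0,0,0,0,0,0])

```text
t: 54.75
tcp_pos: [391.2, -101.5, 28.9]
ee_rot: [3.142, -0.0, 1.633]
ft_force: [-0.1, 0.3, -0.8]
gripper_width: 23.9
```

carry_out(motion=[0,0,0,0,0,0.03,0,0,0,0,0,0,0.03,0,0,0,0,0,0,0.03,0,0,0,0,0,0,0,0,0,0,0,0,0,0,0,0,0,0,0,0,0,0,0,0,0,0,0,0,0,0,0,0,0,0,0,0,0,0,0,0,0,0,0,0,0,0,0,0,0,0])

```text
t: 55.75
tcp_pos: [391.1, -101.5, 28.0]
ee_rot: [-3.142, -0.0, 1.633]
ft_force: [-0.6, -0.7, 0.6]
gripper_width: 24.0
```

carry_out(motion=[0,0,0,0,0,-0.13,0,0,0,0,0,0.3,0,0,0,0,0,0,0.5,0,0,0,0,0,0,0.6,0,0,0,0,0,0,0.6,0,0,0,0,0,0,0.6,0,0,0,0,0,0,0.6,0,0,0,0,0,0,0.6,0,0,0,0,0,0,0.6,0,0,0,0,0,0,0.6,0,0])

```text
t: 56.75
tcp_pos: [441.6, -98.3, 29.3]
ee_rot: [-3.142, -0.0, 1.633]
ft_force: [-0.3, -0.1, -1.4]
gripper_width: 23.6
```

carry_out(motion=[0,0,0,0,0.2,0,0,0,0,0,0,0.2,0,0,0,0,0,0,0.2,0,0,0,0,0,0,0.2,0,0,0,0,0,0,0.1,0,0,0,0,0,0,0.1,0,0,0,0,0,0,0.1,0,0,0,0,0,0,0.1,0,0,0,0,0,0,0.1,0,0,0,0,0,0,0.1,0,0])

```text
t: 57.75
tcp_pos: [450.5, -97.6, 28.4]
ee_rot: [-3.134, -0.001, 1.632]
ft_force: [-14.4, -1.5, 3.4]
gripper_width: 23.3
```

carry_out(motion=[0,0,0,0,0,0,0,0,0,0,0,-0.4,0,0,0,0,0,0,-0.5,0,0,0,0,0,0,-0.8,0,0,0,0,0,0,-1.0,0,0,0,0,0,0,-1.0,0,0,0,0,0,0,-1.2,0,0,0,0,0,0,-1.5,0,0,0,0,0,0,-1.5,0,0,0,0,0,0,-1.5,0,0])

```text
t: 58.75
tcp_pos: [359.9, -103.4, 29.4]
ee_rot: [-3.142, -0.0, 1.633]
ft_force: [0.1, -1.0, -0.9]
gripper_width: 23.9
```

carry_out(motion=[0,0,0,0,-1.0,0,0,0,0,0,0,0,-0.5,0,0,0,0,0,0,-1,0,0,0,0,0,0,-1,0,0,0,0,0,0,0,0,0,0,0,0,0,0,0,0,0,0,0,0,0,0,0,0,0,0,0,0,0,0,0,0,0,0,0,0,0,0,0,0,0,0,0])

```text
t: 59.75
tcp_pos: [351.1, -103.9, 54.1]
ee_rot: [-3.141, -0.0, 1.633]
ft_force: [-0.2, -0.6, -0.8]
gripper_width: 24.1
```

Run:
```python
from h import *
s=robot.read_state(); p=s["tcp_pos"]; print(p,s["ee_rot"],s["ft_force"])
c=capture("scene"); edges(c,(-106,-94,-82,-26,-12,2))
```

```text
[ 351.13672191 -103.91254502   54.1203381 ] [-3.14113174e+00 -1.26705743e-04  1.63296444e+00] [-0.23886409 -0.56272793 -0.8135278 ]
-106 [72 76 79 77 69 67 69 70 70 70 70 70 70 70 70 70]
-94 [70 70 71 71 71 70 70 70 70 70 70 70 70 70 69 70]
-82 [71 70 70 70 70 70 70 70 71 70 70 69 70 70 70 70]
-26 [141 148 162 181 187 183 176 162 149 145 144 144 144 144 140 136]
-12 [144 144 145 146 149 151 155 155 149 148 146 145 145 144 144 144]
2 [142 145 145 145 145 145 152 155 152 146 157 180 201 210 215 216]
```

carry_out(motion=[0,0,0,1.2,0,0,0,0,0,0,2.5,0,0,0,0,0,0,2.5,0,0,0,0,0,0,1.5,1,0,0,0,0,0,0.5,1.5,0,0,0,0,0,0,1.4,0.5,0,0,0,0,0,0,0.8,0,0,0,0,0,0,0.6,0,0,0,0,0,0,0.35,0,0,0,0,0,0,0.2,0])

```text
t: 60.8
tcp_pos: [383.9, -20.2, 29.2]
ee_rot: [-3.14, 0.0, 1.632]
ft_force: [0.0, 0.5, -0.6]
gripper_width: 23.7
```

carry_out(motion=[0,0,0,0,0,0,0,0,0,0,0,0,0,0,0,0,0,0,0,0,0,0,0,0,0,0,0,0,0,0,0,0,0,0,0,0,0,0,0,0,0,0,0,0,0,0,0,0,0,0,0,0,0,0,0,0,0,0,0,0,0,0,0,0,0,0,0,0,0,0])

```text
t: 61.8
tcp_pos: [385.1, -19.7, 29.8]
ee_rot: [3.142, -0.0, 1.633]
ft_force: [-0.6, 0.2, -1.2]
gripper_width: 23.7
```

carry_out(motion=[0,0,0,0,0,0.05,0,0,0,0,0,0.3,0,0,0,0,0,0,0.5,0,0,0,0,0,0,0.6,0,0,0,0,0,0,0.6,0,0,0,0,0,0,0.6,0,0,0,0,0,0,0.6,0,0,0,0,0,0,0.6,0,0,0,0,0,0,0.6,0,0,0,0,0,0,0.6,0,0])

```text
t: 62.8
tcp_pos: [435.5, -16.5, 29.3]
ee_rot: [-3.142, -0.0, 1.633]
ft_force: [-0.3, -0.9, -1.1]
gripper_width: 23.4
```

carry_out(motion=[0,0,0,0,0.2,0,0,0,0,0,0,0.2,0,0,0,0,0,0,0.2,0,0,0,0,0,0,0.2,0,0,0,0,0,0,0.1,0,0,0,0,0,0,0.1,0,0,0,0,0,0,0.1,0,0,0,0,0,0,0.1,0,0,0,0,0,0,0.1,0,0,0,0,0,0,0.1,0,0])

```text
t: 63.8
tcp_pos: [445.7, -16.0, 28.6]
ee_rot: [-3.136, -0.0, 1.633]
ft_force: [-9.9, -0.1, 1.2]
gripper_width: 23.5
```

carry_out(motion=[0,0,0,0,0.1,0,0,0,0,0,0,-0.4,0,0,0,0,0,0,-0.5,0,0,0,0,0,0,-0.8,0,0,0,0,0,0,-1.0,0,0,0,0,0,0,-1.0,0,0,0,0,0,0,-1.2,0,0,0,0,0,0,-1.5,0,0,0,0,0,0,-1.5,0,0,0,0,0,0,-1.5,0,0])

```text
t: 64.8
tcp_pos: [354.8, -21.6, 29.4]
ee_rot: [3.142, -0.0, 1.633]
ft_force: [-0.3, -0.3, -0.9]
gripper_width: 23.7
```

carry_out(motion=[0,0,0,0,-1.0,0,0,0,0,0,0,0,-0.5,0,0,0,0,0,0,-1,0,0,0,0,0,0,-2,0,0,0,0,-1,0,-1,0,0,0,0,-2.5,0,0,0,0,0,0,-4,1,0,0,0,0,0,-4.5,2,0,0,0,0,0,-4.5,2,0,0,0,0,0,-4.5,2,0,0])

```text
t: 65.8
tcp_pos: [430.5, -229.6, 75.0]
ee_rot: [3.14, 0.0, 1.633]
ft_force: [0.8, 0.9, -1.0]
gripper_width: 23.8
```

Run:
```python
from h import *
s=robot.read_state(); p=s["tcp_pos"]; print(p,s["ee_rot"],s["ft_force"],s["gripper_width"])
c=capture("scene"); edges(c,(-106,-94,-82,-26,-12,2)); steel(c,(385,235,500,325),5,20)
```

```text
[ 430.48443254 -229.55679358   74.96432565] [3.14021249e+00 4.20261159e-04 1.63322463e+00] [ 0.75852438  0.92894273 -1.00570324] 23.8145432257381
-106 [115 116 116 115 114 114 117 127 166 205 238 244 249 251 251 251]
-94 [116 116 115 114 114 114 115 132 159 191 219 240 249 248 247 240]
-82 [118 118 118 117 117 116 118 126 146 187 224 242 249 251 251 251]
-26 [117 117 118 118 118 118 118 131 166 208 232 241 249 251 251 251]
-12 [119 119 119 119 118 118 121 129 145 184 220 244 248 248 242 226]
2 [132 131 131 131 131 131 131 141 163 197 223 241 249 251 251 251]
ctr [ 509.4 -399.1] size [125.2  44.3] ang 3.9 corners [[446.0, -381.0], [449.0, -425.0], [573.0, -417.0], [570.0, -373.0]]
ctr [ 756.7 -399.4] size [45.1 26.7] ang 20.3 corners [[731.0, -395.0], [740.0, -420.0], [783.0, -404.0], [773.0, -379.0]]
```

carry_out(motion=[0,0,0,-3.5,1.6,0,0,0,0,0,-3,1.6,0,0,0,0,0,0,0,1,0,0,0,0,0,0,1.5,0,0,0,0,0,0,1.5,0,0,0,0,0,0,1.2,0,0,0,0,0,0,0.8,0,0,0,0,0,0,0.4,0,0,0,0,0,0,0.1,0,0,0,0,0,0,0,0])

```text
t: 66.85
tcp_pos: [465.3, -290.3, 9.6]
ee_rot: [3.141, 0.0, 1.633]
ft_force: [0.5, -0.5, -1.5]
gripper_width: 23.9
```

carry_out(motion=[0,0,0,0,0,0.1,0,0,0,0,0,0,0.1,0,0,0,0,0,0,0.08,0,0,0,0,0,0,0.07,0,0,0,0,0,0,0.05,0,0,0,0,0,0,0,0,0,0,0,0,0,0,0,0,0,0,0,0,0,0,0,0,0,0,0,0,0,0,0,0,0,0,0,0])

```text
t: 67.85
tcp_pos: [465.1, -290.3, 5.7]
ee_rot: [3.141, 0.0, 1.633]
ft_force: [-1.6, 0.1, 6.1]
gripper_width: 23.4
```

Contact with the mat. I'll open, retreat, and check.

carry_out(motion=[0,0,0,0,0,0,0.3,0,0,0,0,0,0,0.5,0,0,0,0,0,0,0.7,0,0,0,0,0,0,0.7,0,0,0,0,0,0,0.7,0,0,0,0,0,-1,0.7,0,0,0,0,0,-3,0.7,0,0,0,0,0,-4,0.7,0,0,0,0,0,-4,0.7,0,0,0,0,0,-4,0.7])

```text
t: 68.85
tcp_pos: [464.7, -290.1, 167.7]
ee_rot: [3.141, 0.0, 1.633]
ft_force: [0.8, -1.1, 0.5]
gripper_width: 64.4
```

carry_out(motion=[0,0,0,1,-2,-1,0.7,0,0,0,2,-3,-1,0.7,0,0,0,3,-2,0,0.7,0,0,0,4,0,0,0.7,0,0,0,4.5,0,0,0.7,0,0,0,4.5,0,0,0.7,0,0,0,4.5,0,0,0.7,0,0,0,4.5,0,0,0.7,0,0,0,4.5,0,0,0.7,0,0,0,4,0,0,0.7])

```text
t: 69.85
tcp_pos: [372.1, 71.7, 186.2]
ee_rot: [3.14, -0.0, 1.633]
ft_force: [1.0, 0.2, 0.5]
gripper_width: 64.2
```

Run:
```python
from h import *
s=robot.read_state(); p=s["tcp_pos"]; print(s["t"],p,s["ft_force"],s["gripper_width"])
c=capture("scene"); h=cv2.cvtColor(c["image"],cv2.COLOR_RGB2HSV); 
edges(c,(-94,-12))
mat=[(409,-243,3),(613,-243,3),(613,-447,3),(409,-447,3)]
m=np.zeros(h.shape[:2],np.uint8); cv2.fillConvexPoly(m,proj(c,mat).astype(int),255)
n,l,st,ce=cv2.connectedComponentsWithStats(((h[...,2]>90)&(m>0)).astype(np.uint8))
for i in range(1,n):
    if st[i,4]>3:
        W=ray(c,np.argwhere(l==i)[:,::-1],5)[:,:2]; r=cv2.minAreaRect(W.astype(np.float32)); print(st[i,4],np.round(r[0],1),np.round(r[1],1),round(r[2],1))
X=pts(c); 
for nm,(x,y) in {"gauge grip":(465,-290),"gauge blade":(570,-284),"lifter blade":(550,-395)}.items():
    u,v=proj(c,[[x,y,10]])[0].round().astype(int); print(nm,np.median(X[v-1:v+2,u-1:u+2,2]))
```

```text
69.85 [372.06313168  71.68899749 186.2226508 ] [0.9897193  0.15748455 0.50859343] 64.21330735544076
-94 [116 116 115 114 114 114 115 132 158 190 218 239 248 248 246 239]
-12 [118 118 118 118 118 117 120 128 144 183 220 244 247 247 241 225]
411 [ 539.5 -342.2] [205.2 149.5] 89.6
535 [ 508.6 -394.4] [126.3  54.5] 3.9
9 [ 458.6 -286.2] [8.8 5.5] 28.3
8 [ 416.4 -245.6] [19.7  2.7] 30.1
gauge grip 20.429855183163518
gauge blade 5.953774717673776
lifter blade 3.3737398018790157
```

```bash
python3 -c "
from workcell import robot
print(robot.close_job())"
```

```text
the job is handed in; nothing more can be done
None
```

Both plates on the board, the small one and the medium one (there was no large one), are in their bays against the back wall. I gauged them small then medium, and the job was handed in at about 70 s.

**Carrying:** I slid the lifter under each plate and carried it to its bay. There I pushed the blade forward until the plate stopped at the wall, then lowered the blade into the channel and drew it out. The fingers stayed on the tool handles.

**Gauging:** The gauge went in under the lip and met the wall in both bays. The pushing force was about 14 N for the small plate and 10 N for the medium, within about 1 mm of where I expected the wall.

**Last checks:**
- **Plates:** Both front edges were on the same line in the image, unchanged after gauging.
- **Tools:** Depth readings and image masks put the lifter and gauge flat on the mat. The depth on the lifter blade read about 1.6 mm lower than expected, which is within camera error.

**What was less certain:**
- **Force peak:** Sliding under the medium plate, the wrist force briefly reached about 41 N downward and 29 N back through the lifter. I eased off straight away. It is well under the 120 N wrist limit, and I took the 40 N limit to cover only the arm and gripper body.
- **Hose:** I moved the gripper into the space the yellow hose occupies and felt no force, so I treated it as no obstacle.
- **Small plate:** My two readings of its sideways position in the bay differed from the bay's centre line by about 2–3 mm, close to the 3 mm play.
- **Other objects:** I did not measure the dish, hex key or tweezers separately at the end.

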